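Carry the wobbly bead-display stand balanced into its fork

ROBOT

A 7-joint arm with a two-finger parallel gripper is mounted at the origin on the work surface. World frame = base frame: x ahead of the robot, y to its left, z up, the work surface at z = 0. Lengths are in mm, angles in rad, forces in N, time in s.
With the tool pointing down it reaches from about 400 to 850 mm from the base axis. Payload 4.4 kg.
Tool frame: the origin (TCP) lies on the centre line of the jaws, within the pads' length; the fingertips stand 25 mm ahead of it and the grasp point (between the pads) lies 6 mm ahead of it; z points along the fingers, y is the line along which they close (so a half turn about z gives the same grasp; the last joint's range is limited). The gripper opens to 94 mm and grips with 3 to 60 N. Pads are 16 mm wide; open, the fingers measure 119 mm over their backs; the gripper's body (75 mm by 177 mm) begins 78 mm behind the grasp point.
Start: joints at [-1.33, 0.628, 0.038, 1.517, -0.027, 0.996, -0.02], TCP at [196.282, 619.67, 230.478] pointing down, gripper open.
Joint ranges: [-3.06, 3.06], [-0.37, 2.12], [-1.25, 1.32], [0.18, 2.47], [-1.1, 4.24], [0.23, 1.98], [-2.94, 2.94]. Speed limits (rad/s): [2.57, 2.57, 3.14, 3.14, 3.14, 3.14, 3.14].

INTERFACE

Orientations are given as a 3x3 rotation matrix whose columns are the frame's x, y, z axes.
In Python, from cell import manip gives the robot as it stands. The module is installed in compiled form; this text tells all that it offers.
- The arm moves only by the tool step_arm, never from a script. Its arguments are lists of equal length, an entry for each row: "dp": the shift along the tool's x, y, z in mm, a list of three; "rot": the turn, a rotation vector about the tool's x, y, z in rad, a list of three; "jaw": the opening, from -1 (shut) to 1 (fully open). In form: {"dp": [[dx, dy, dz], ...], "rot": [[rx, ry, rz], ...], "jaw": [jaw, ...]}. A call has 1 to 8 rows; each row is the pose to reach, as a shift and turn from the pose commanded when the call began, along the tool's axes at that moment; what a row does not reach only later rows make up. A row lasts 1/8 s, in which the tool goes at most 62.5 mm and 10.7 degrees, less where a joint would pass 70% of its speed; a pose out of reach is approached as far as the arm can. A call with a gripper value outside its range is refused whole. The fingers move at their own pace and stop on an object; "grip_force" is the grip in N (left out, the last holds). Time passes only in rows, so rows that repeat a pose let the fingers close. It gives the time, the measured TCP pose, the force, the opening and the grip force at its end, in the units of the state.
- manip.get_state(): the state, without advancing time (a new reading comes with each control period).
- manip.capture(name): name is "scene" or "top" or "wrist"; returns a dict with "frame" (384x512x3 uint8, red, green, blue), "range_z" (384x512 float32, mm along the optical axis (not along the pixel's ray), 0 where there is no reading), "fx", "fy", "cx", "cy" (pixels), "world_from_camera" (4x4, takes a point from camera to world coordinates). Camera axes: x right, y up, looking along -z (the intrinsics and any distortion apply to the point x, -y, -z); pixel columns grow to the right and rows downward; lengths in mm; the calibration is good to about 2 mm. A picture is of the moment at which its call begins.
- manip.close_job(): hands the job in; it is judged then, once.
The state is a dict: "time_s": time; "joint_pos": joint angles; "qd": joint speeds; "tau": joint torques, N m; "eef_pos": TCP position; "eef_rot": TCP orientation; "force": force on the tool from outside, world axes, zero at the start; "torque": the same for the moment, N m; "opening": finger opening in mm; "grip_force": force on a finger pad.
Only numpy, scipy, OpenCV 4.12 (cv2) and the standard library are available. Lean on these libraries where they do the work, as an engineer would, in place of code of your own. Each camera call takes 0.05 s, during which the arm holds its last target. There are 200 camera calls.

TASK

The T-shaped bead-display stand is top-heavy and its sprung hinge is too weak to hold it up, so its mast leans on a stop. Lift the stand by the handle block on its foot, bring the mast upright and keep it balanced free of both stops in the air for 5 seconds; then carry it over to the fork stand with the mast balanced all the way (it must not lean on a stop while it is carried), move the upright mast in between the two prongs, set the foot down flat and gently in line with the fork, and let go. Leave the phone, cup, tub and straw box where they are.

Things in the scene. Friction and masses are not known exactly. Their poses are not given: they have to be found in the camera images.
- foot: Loose foot of the display stand: wooden board 280 x 100 x 12 mm, foot alone 0.5 kg. Origin: on its underside, right under the handle block; x runs along the board from handle to mast, z up. Board spans x -115 to +165, y -50 to +50 mm. Steel counterweight (45 x 90 mm, top 34 mm up) at x = -90 mm. Starts flat on the table on the left or right half; the fork stand is on the other half.
- handle (a point): Grip point in the square wooden handle block on the foot, 50 mm above the foot's underside, on the block's axis. The block is 40 x 40 mm (faces along the foot's x and y), its top 75 mm above the underside. Grip it from above. The whole stand weighs 0.8 kg, centre of mass within 30 mm of the block's axis; 110 mm free between block and mast.
- hinge (a point): Hinge of the mast on the foot: 140 mm ahead of the handle's axis (foot's x), 35 mm above the underside; its axis is the foot's x. Spring 0.5 N m/rad towards joint value 0 and damping 0.08 N m s/rad, both between mast and foot.
- mast (a joint): Mast's lean q from square to the foot, rad; + = top towards foot's -y; stops at +-0.35, starts on +0.35. With foot tilt f about its x and foot acceleration a along its y: J (q+f)'' = G (q+f) - 0.5 q - 0.08 q' + G/9.81 a; nominal J 0.017 kg m2, G 0.633 N m/rad, mast 0.30 kg; hidden mass (-10 to +15 %) scales J and G. Unstable, time constant 0.5 to 1.3 s.
- mast_mid (a point): Point on the mast's centre line, 135 mm above the hinge (170 mm above the foot's underside when upright: the height of the prongs). The mast is a batten 30 mm wide (foot's y) and 14 mm thick (foot's x). The point's z axis runs up along the mast.
- mast_top (a point): Point on the mast's centre line 240 mm above the hinge, at the middle of the crossbar. The crossbar is 280 mm long along y, with a bead disc of 90 mm diameter at 105 mm to each side; its highest point is 320 mm above the foot's underside.
- fork: Fixed steel fork stand. Origin: point on the table where the foot's origin belongs, with the same x and y directions (within 0.15 rad of the world's). Two level prongs 170 mm up (20 mm high), inner faces at y = +-33 mm, from open tips at x = 100 to a cross-piece at x = 175 mm; post at x = 205 mm on a base plate 130 mm wide, 10 mm thick, beginning at x = 190 mm.
- fork_gap (a point): Middle of the gap between the prongs: 140 mm ahead of the fork's origin, 170 mm above the table. The mast's centre line belongs here.
- phone: Bystander: phone 150 x 74 x 11 mm lying flat on the table between the stand and the fork; origin at the centre of its underside. Not to be touched; carry the foot over it.
- cup: Bystander: white plastic cup 72 mm wide, 90 mm high; origin at the centre of its underside.
- tub: Bystander: clear tub of beads 110 mm wide, 45 mm high; origin at the centre of its underside.
- straws: Bystander: clear box of drinking straws 75 x 85 mm, 209 mm high; origin at the centre of its underside.

How it is judged (in metres and radians):
On the way, in this order (a step that is already met when the one before it is completed fails the run):
1. Foot held clear of the table with the mast upright within 0.17 rad and free of both stops, for 4 s (height (world z) of foot above 0.02 m and value of joint mast between -0.2 and 0.2 rad and angle between mast_mid's own z axis and vertical below 0.17 rad), for 4 s.
2. Upright mast between the prongs (x of mast_mid in the frame of fork between 0.112 and 0.17 m and y of mast_mid in the frame of fork between -0.033 and 0.033 m and angle between mast_mid's own z axis and vertical below 0.25 rad), for 0.2 s.
At the end, for the whole second after the job is handed in: The foot stands flat on the table (tilt under 0.05 rad), within 30 mm sideways of the fork's line and 0.2 rad of its direction, with the mast between the prongs (112 to 170 mm ahead of the fork's origin), within 0.27 rad of vertical, everything at rest and released (x of mast_mid in the frame of fork between 0.112 and 0.17 m and y of mast_mid in the frame of fork between -0.033 and 0.033 m and angle between mast_mid's own z axis and vertical below 0.27 rad and y of foot in the frame of fork between -0.03 and 0.03 m and angle between the x axis of foot and the x axis of fork, either way round below 0.2 rad and height (world z) of foot below 0.006 m and angle between foot's own z axis and vertical below 0.05 rad and linear speed of foot below 0.03 m/s and angular speed of foot below 0.2 rad/s and velocity of joint mast between -0.1 and 0.1 rad/s); the robot touches nothing.
It fails at once if The mast leans on a stop while the stand is away from its starting place (more than 0.13 m) (distance of foot from where it was at the start of the episode above 0.13 m and (value of joint mast above 0.31 rad or value of joint mast below -0.31 rad)).
It fails at once if The foot is dropped or flung (faster than 0.6 m/s) (linear speed of foot above 0.6 m/s).
It fails at once if The stand is rammed into the fork stand (contact force between foot and fork above 25 N).
It fails at once if A bystander is disturbed (distance of any of phone, cup, tub, straws from where it was at the start of the episode above 0.03 m).
It also fails if it takes over 72 s, if anything falls off the work surface, if the arm or the gripper's body presses on something with over 40 N, if the wrist force passes 120 N, or if a joint passes its speed limit or range.

## Working session

There is one attempt and no reset: what is moved stays moved. The work goes in short steps, Python scripts to look and compute and a tool call to move; the robot and the scene stay as the last step left them, time stands still between calls to the robot, and variables do not carry over. Pictures are saved under pics/ and viewed, at most 10 in all, crops included, and the job is handed in when it is done.

Besides the shell and the picture viewer there is one more tool, called in YAML: its name, and indented under it one key for each argument. step_arm: Moves the arm, as the interface text tells. Its arguments: {"type":"object","properties":{"dp":{"type":"array"},"rot":{"type":"array"},"jaw":{"type":"array"},"grip_force":{"type":"number"}},"required":["dp","rot","jaw"]}

```bash
mkdir -p pics
cat > h.py <<'E'
import numpy as np, cv2
from cell import manip
def cap(n,f):
    c=manip.capture(n); cv2.imwrite(f'pics/{f}.png',c['frame'][:,:,::-1]); np.savez(f'pics/{f}.npz',**c); return c
def ld(f): return dict(np.load(f'pics/{f}.npz'))
def cloud(c):
    z=c['range_z']; v,u=np.mgrid[:z.shape[0],:z.shape[1]]
    p=np.stack([(u-c['cx'])/c['fx']*z,-(v-c['cy'])/c['fy']*z,-z],-1)
    T=c['world_from_camera']; P=p@T[:3,:3].T+T[:3,3]; P[z==0]=np.nan; return P
E
python3 - <<'E'
from h import *
a=cap('scene','s0');b=cap('top','t0')
cv2.imwrite('pics/st0.png',np.vstack([a['frame'],b['frame']])[:,:,::-1][:, :])
for c in (a,b): print(c['world_from_camera'].round(3),c['fx'],c['cx'],c['cy'],[k for k in c])
s=manip.get_state();print(s['time_s'],s['eef_pos'],np.round(s['eef_rot'],3),s['force'])
E
```

```text
[[ 7.800000e-01 -3.820000e-01  4.960000e-01  1.118877e+03]
 [ 6.260000e-01  4.750000e-01 -6.180000e-01 -7.364720e+02]
 [ 0.000000e+00  7.930000e-01  6.100000e-01  8.761310e+02]
 [ 0.000000e+00  0.000000e+00  0.000000e+00  1.000000e+00]] 376.47540621959615 252.63003393038161 192.84733407811459 ['frame', 'range_z', 'fx', 'fy', 'cx', 'cy', 'world_from_camera']
[[ 9.000000e-03  9.870000e-01 -1.610000e-01  3.499890e+02]
 [-1.000000e+00  6.000000e-03 -2.200000e-02 -1.802800e+01]
 [-2.100000e-02  1.610000e-01  9.870000e-01  1.359798e+03]
 [ 0.000000e+00  0.000000e+00  0.000000e+00  1.000000e+00]] 407.71200456858645 259.3770386722491 202.10376403564067 ['frame', 'range_z', 'fx', 'fy', 'cx', 'cy', 'world_from_camera']
0.1 [196.09939697 619.16878763 229.67345398] [[-0.953  0.302 -0.   ]
 [ 0.302  0.953 -0.002]
 [-0.    -0.002 -1.   ]] [-0.38121468 -0.31789728 -0.18670536]
```

View pics/t0.png

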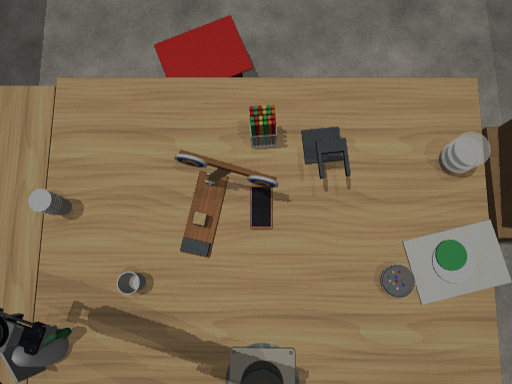

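View pics/s0.png

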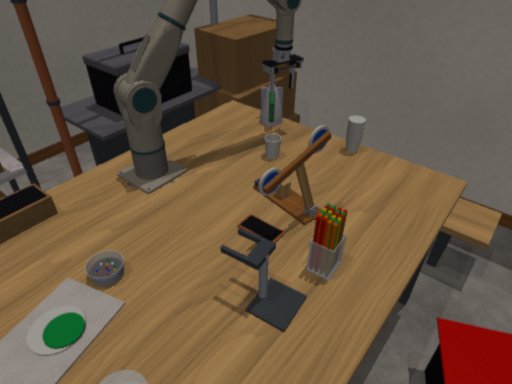

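```bash
python3 - <<'E'
from h import *
for n in ('t0','s0'):
    P=cloud(ld(n)); z=P[...,2]
    # table noise
    m=(abs(P[...,0]-450)<60)&(abs(P[...,1]+20)<30)
    print(n,'table z',np.nanmedian(z[m]),np.nanstd(z[m]),'zero frac',np.isnan(z).mean())
P=cloud(ld('t0'))
for nm,(u,v) in dict(handle=(200,219),board=(206,205),cw=(195,247),hing=(217,178),discL=(190,160),discR=(263,182),bar=(228,167),phone=(261,207),cup=(130,283),tub=(397,281),straw=(263,127),tipL=(321,175),tipR=(348,172),crossp=(331,141),base=(320,132)).items(): print(nm,P[v,u].round())
def rect(m,P):
    Q=P[m][:,:2].astype(np.float32); return cv2.minAreaRect(Q),m.sum()
X,Y,Z=P[...,0],P[...,1],P[...,2]
hb=P[219,200]
near=(np.hypot(X-hb[0],Y-hb[1])<60)
print('handle top',rect(near&(Z>65)&(Z<85),P),np.nanmedian(P[near&(Z>65)&(Z<85)],0))
cw=P[247,195]
print('cw',rect((np.hypot(X-cw[0],Y-cw[1])<60)&(Z>26)&(Z<42),P))
f=P[172,321]
for a,b in ((150,200),(4,18)):
    m=(abs(X-560)<250)&(Y<-110)&(Y>-400)&(Z>a)&(Z<b)
    n,l,s,c=cv2.connectedComponentsWithStats(m.astype(np.uint8))
    for i in range(1,n):
        if s[i,4]>60: print('fork',a,s[i],rect(l==i,P),np.nanmedian(P[l==i],0).round(1))
np.set_printoptions(suppress=True)
m=(abs(Z-205)<20)&(abs(Y)<150)&(X>550); print('straws',rect(m,P))
E
python3 - <<'E'
import cv2,numpy as np
a=cv2.imread('pics/t0.png')[100:270,160:370]; b=cv2.imread('pics/s0.png')[110:330,210:390]
a=cv2.resize(a,(420*1,340)); b=cv2.resize(b,(360,440)); 
o=np.zeros((440,790,3),np.uint8); o[:340,:420]=a; o[:,425:785]=b; cv2.imwrite('pics/crop.png',o)
E
```

```text
t0 table z 0.34619574898113115 5.32646952163903 zero frac 0.0038604736328125
s0 table z 1.8731146538151506 4.5395772240858925 zero frac 0.004201253255208333
handle [504. 199.  78.]
board [560. 192.   8.]
cw [418. 220.  33.]
hing [631. 145. 106.]
discL [628. 188. 331.]
discR [588.  -2. 248.]
bar [624.  93. 276.]
phone [553.   7.  14.]
cup [300. 435.   5.]
tub [ 315. -428.   30.]
straw [793.   1. 124.]
tipL [ 626. -173.  176.]
tipR [ 634. -252.  179.]
crossp [ 729. -204.  181.]
base [ 817. -194.    9.]
handle top (((506.3207702636719, 202.0609588623047), (40.31110763549805, 39.98390197753906), 77.13509368896484), np.int64(157)) [504.5879187  202.56577913  74.58942425]
cw (((418.49871826171875, 221.40345764160156), (91.7846450805664, 44.37956237792969), 78.12618255615234), np.int64(384))
fork 150 [316 138  35  41 674] (((679.116943359375, -208.778076171875), (115.72724151611328, 90.96710968017578), 5.767439842224121), np.int64(674)) [ 701.6 -205.5  178.9]
fork 4 [302 133  39  31 521] (((759.50830078125, -198.55142211914062), (104.51705932617188, 130.82115173339844), 2.253330945968628), np.int64(521)) [ 777.5 -165.4    9.2]
fork 4 [325 153  18  11 117] (((726.18017578125, -238.46690368652344), (57.517723083496094, 34.347320556640625), 83.78887939453125), np.int64(117)) [ 724.9 -243.3    9.8]
straws (((706.8446655273438, 49.489532470703125), (251.9295654296875, 173.68093872070312), 0.8424645066261292), np.int64(612))
```

View pics/crop.png

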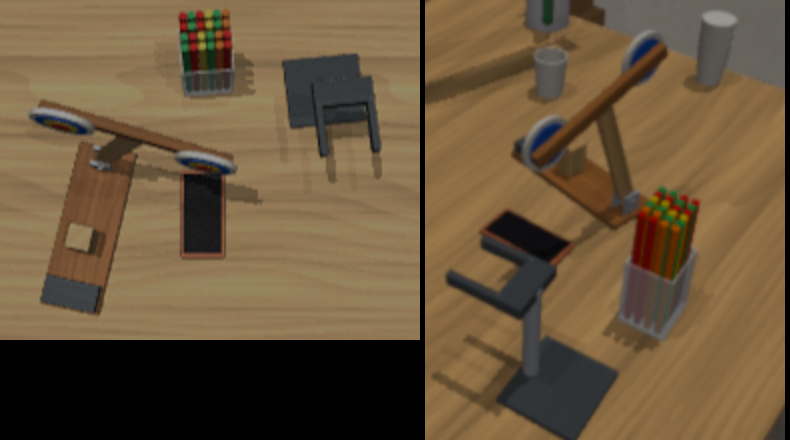

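```bash
cat >> h.py <<'E'
def lean(c,o,yaw,ret=False):
    """mast angle from vertical (+ = top to foot -y). o: foot origin xyz, yaw. bar = crossbar+discs points"""
    P=cloud(c).reshape(-1,3); P=P[~np.isnan(P[:,0])]-o
    ex=np.array([np.cos(yaw),np.sin(yaw)]); ey=np.array([-ex[1],ex[0]])
    x=P[:,:2]@ex; y=P[:,:2]@ey; z=P[:,2]-35
    m=(abs(x-140)<32)&(np.hypot(y,z)>150)&(np.hypot(y,z)<310)&(z>110); y,z=y[m],z[m]
    best=None
    for t0 in np.arange(-.5,.51,.05):   # coarse: best count near model
        h=-y*np.sin(t0)+z*np.cos(t0); s=y*np.cos(t0)+z*np.sin(t0)
        k=((abs(h-240)<52)&(abs(s)<150)).sum()-2*(abs(h-240)*1.0)[(abs(h-240)<52)&(abs(s)<150)].sum()/52
        if best is None or k>best[0]: best=(k,t0)
    t=best[1]
    for _ in range(12):
        h=-y*np.sin(t)+z*np.cos(t); s=y*np.cos(t)+z*np.sin(t)
        k=(abs(h-240)<55)&(abs(s)<160)&(abs(s)>25)
        if k.sum()<50: return np.nan,0,0,0
        b,a=np.polyfit(s[k],h[k],1); t+=np.arctan(b)
    return t,k.sum(),s[k].mean(),h[k].mean()
E
python3 - <<'E'
from h import *
o=np.array([506.,202,0]);yaw=-.217
for n in ('t0','s0'): print(n,lean(ld(n),o,yaw))
for i in range(3): print([np.round(lean(manip.capture(n),o,yaw),4) for n in ('scene','top')])
# fork checks in both cams, straws extent
for n in ('t0','s0'):
    P=cloud(ld(n)); X,Y,Z=P[...,0],P[...,1],P[...,2]
    m=(abs(X-690)<120)&(Y<-130)&(Y>-300)&(Z>165)&(Z<192)
    Q=P[m]; 
    for a in (.06,.08,.1,.12,.14):
        ex=np.array([np.cos(a),np.sin(a)]);ey=np.array([-ex[1],ex[0]])
        xx=Q[:,:2]@ex; yy=Q[:,:2]@ey
        tp=xx<np.percentile(xx,35); c=np.median(yy)
        L=yy[tp&(yy>c)];R=yy[tp&(yy<c)]
        lo=xx<xx.min()+70
        s=[np.polyfit(xx[lo&g],yy[lo&g],1)[0] for g in (yy>yy.mean(),yy<yy.mean())]
        print(n,a,'x',np.percentile(xx,[.5,3,97,99.5]).round(),'L',np.percentile(L,[3,50,97]).round(),'R',np.percentile(R,[3,50,97]).round(),np.round(s,3))
    m=(X>680)&(X<860)&(abs(Y)<70)&(Z>15)&(Z<225); 
    b=(abs(Z-100)<60)&m; print('straws',np.percentile(P[b],[1,99],axis=0).round())
E
```

```text
t0 (np.float64(0.3510542355289722), np.int64(917), np.float64(11.331430856540216), np.float64(254.1927025079227))
s0 (np.float64(0.35448716299822003), np.int64(1137), np.float64(-8.306140368027606), np.float64(251.15544567459793))
[array([ 3.554000e-01,  1.137000e+03, -8.139800e+00,  2.512132e+02]), array([3.518000e-01, 9.200000e+02, 1.189110e+01, 2.541803e+02])]
[array([ 3.544000e-01,  1.136000e+03, -8.247300e+00,  2.513218e+02]), array([3.522000e-01, 9.170000e+02, 1.193270e+01, 2.542192e+02])]
[array([ 3.547000e-01,  1.135000e+03, -8.122600e+00,  2.513016e+02]), array([3.519000e-01, 9.180000e+02, 1.209460e+01, 2.542913e+02])]
t0 0.06 x [606. 612. 720. 723.] L [-217. -210. -204.] R [-295. -287. -282.] [0.048 0.045]
t0 0.08 x [602. 607. 715. 718.] L [-229. -223. -218.] R [-307. -300. -296.] [0.028 0.024]
t0 0.1 x [597. 601. 709. 712.] L [-242. -235. -230.] R [-320. -313. -308.] [0.009 0.005]
t0 0.12 x [592. 596. 704. 707.] L [-255. -248. -243.] R [-332. -326. -321.] [-0.011 -0.019]
t0 0.14 x [586. 590. 698. 701.] L [-267. -261. -255.] R [-345. -338. -333.] [-0.028 -0.038]
straws [[760. -41.  41.]
 [836.  46. 159.]]
s0 0.06 x [610. 615. 723. 724.] L [-219. -215. -207.] R [-297. -293. -284.] [0.042 0.051]
s0 0.08 x [605. 610. 718. 719.] L [-231. -228. -220.] R [-309. -306. -297.] [0.022 0.031]
s0 0.1 x [599. 605. 712. 713.] L [-244. -241. -232.] R [-322. -319. -310.] [-0.001  0.011]
s0 0.12 x [594. 598. 706. 708.] L [-257. -253. -245.] R [-334. -331. -322.] [-0.022 -0.008]
s0 0.14 x [587. 592. 701. 702.] L [-269. -266. -257.] R [-347. -344. -335.] [-0.043 -0.027]
straws [[768. -44.  42.]
 [841.  44. 159.]]
```

step_arm:
  dp:
    - [-12,-9,0]
    - [-45,-33,0]
    - [-95,-69,0]
    - [-145,-105,0]
    - [-195,-141,0]
    - [-245,-177,0]
    - [-295,-213,0]
    - [-345,-249,0]
  rot:
    - [0,0,0]
    - [0,0,-0.01]
    - [0,0,-0.02]
    - [0,0,-0.03]
    - [0,0,-0.04]
    - [0,0,-0.06]
    - [0,0,-0.075]
    - [0,0,-0.09]
  jaw: [1,1,1,1,1,1,1,1]

```text
time_s: 1.4
eef_pos: [451.1, 275.2, 230.8]
eef_rot: [[-0.977, 0.215, 0.001], [0.215, 0.977, -0.0], [-0.001, 0.0, -1.0]]
force: [1.8, 0.6, -0.3]
opening: 94.2
grip_force: 0.0
```

Run:
```python
from h import *
P=cloud(ld('s0'));X,Y,Z=P[...,0],P[...,1],P[...,2]
m=(np.hypot(X-506,Y-202)<45)&(Z>66)&(Z<84)
print(m.sum(),cv2.minAreaRect(P[m][:,:2].astype(np.float32)),np.median(P[m],0))
m=(np.hypot(X-506,Y-202)<45)&(Z>20)&(Z<84)
print(np.percentile(P[m],[2,98],axis=0).round())
s=manip.get_state();print(s['time_s'],s['eef_pos'],np.round(s['eef_rot'],3),s['force'])
```

```text
59 ((514.3698120117188, 201.82406616210938), (42.8971061706543, 26.148738861083984), 81.3763656616211) [518.68630676 199.4455549   74.33674439]
[[492. 179.  21.]
 [529. 218.  78.]]
1.4 [451.10557419 275.22010931 230.81537999] [[-0.977  0.215  0.001]
 [ 0.215  0.977 -0.   ]
 [-0.001  0.    -1.   ]] [ 1.83380745  0.60517644 -0.25275708]
```

step_arm:
  dp:
    - [-30,-26,0]
    - [-55,-47,0]
    - [-69,-59,5]
    - [-69,-59,40]
    - [-69,-59,80]
    - [-69,-59,120]
    - [-69,-59,145]
    - [-69,-59,155]
  rot:
    - [0,0,0]
    - [0,0,0]
    - [0,0,0]
    - [0,0,0]
    - [0,0,0]
    - [0,0,0]
    - [0,0,0]
    - [0,0,0]
  jaw: [1,1,1,1,1,1,1,1]

```text
time_s: 2.4
eef_pos: [503.2, 205.5, 73.9]
eef_rot: [[-0.977, 0.214, -0.003], [0.214, 0.977, -0.001], [0.003, -0.001, -1.0]]
force: [-0.8, -0.1, 0.9]
opening: 94.0
grip_force: 0.0
```

Run:
```python
from h import *
c=cap('wrist','w1'); s=manip.get_state();print(s['time_s'],s['eef_pos'],np.round(s['eef_rot'],3),s['force'],s['torque'])
b=cap('scene','s1');P=cloud(c);X,Y,Z=P[...,0],P[...,1],P[...,2]
m=(np.hypot(X-506,Y-202)<50)&(Z>64)&(Z<86)
print(m.sum(),cv2.minAreaRect(P[m][:,:2].astype(np.float32)),np.median(P[m],0))
cv2.imwrite('pics/c1.png',np.hstack([cv2.resize(c['frame'],(400,300)),cv2.resize(b['frame'][80:230,200:400],(400,300))])[:,:,::-1])
```

```text
2.45 [503.33756025 205.48801667  73.64783015] [[-0.977  0.214 -0.003]
 [ 0.214  0.977 -0.001]
 [ 0.003 -0.002 -1.   ]] [ 0.53378177  0.54115635 -0.99955986] [-0.00813788  0.00644069  0.00692232]
4878 ((503.3548278808594, 189.1641082763672), (70.91633605957031, 39.763450622558594), 77.46573638916016) [501.89586788 202.75966603  74.97984063]
```

View pics/c1.png

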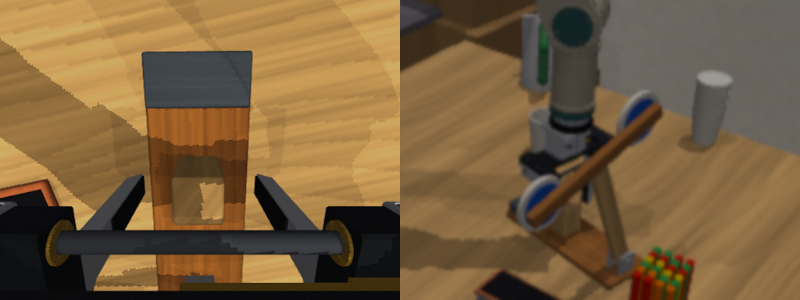

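step_arm:
  dp:
    - [-1,-2,8]
    - [-1,-2,16]
    - [-1,-2,17]
    - [-1,-2,17]
    - [-1,-2,17]
    - [-1,-2,17]
    - [-1,-2,17]
    - [-1,-2,17]
  rot:
    - [0,0,0]
    - [0,0,0]
    - [0,0,0]
    - [0,0,0]
    - [0,0,0]
    - [0,0,0]
    - [0,0,0]
    - [0,0,0]
  jaw: [1,1,1,-1,-1,-1,-1,-1]
  grip_force: 55

```text
time_s: 3.5
eef_pos: [505.2, 203.5, 58.5]
eef_rot: [[-0.977, 0.215, 0.0], [0.215, 0.977, 0.0], [-0.0, 0.0, -1.0]]
force: [-0.1, -0.1, 1.1]
opening: 47.5
grip_force: 0.0
```

```bash
cat >> h.py <<'E'
def stt():
    s=manip.get_state(); R=np.array(s['eef_rot'])
    print('t',s['time_s'],'p',np.round(s['eef_pos'],1),'x',R[:,0].round(4),'y',R[:,1].round(4),'F',np.round(s['force'],1),'M',np.round(s['torque'],2),'op',np.round(s['opening'],1),'g',np.round(s['grip_force'],1))
    return s,R
E
python3 -c "
from h import *
stt()
P=cloud(manip.capture('top'));X,Y,Z=P[...,0],P[...,1],P[...,2]
m=(np.hypot(X-418,Y-221)<60)&(Z>26)&(Z<42);print(cv2.minAreaRect(P[m][:,:2].astype(np.float32)))"
```

```text
t 3.5 p [505.2 203.5  58.5] x [-0.9766  0.2151 -0.    ] y [0.2151 0.9766 0.    ] F [-0.1 -0.1  1.1] M [ 0.02  0.02 -0.01] op 47.5 g 0.0
((414.6640625, 203.05862426757812), (52.74959945678711, 44.37596893310547), 77.8533706665039)
```

step_arm:
  dp:
    - [0,0,0]
    - [0,0,0]
    - [0,0,0]
    - [0,0,-4]
    - [0,0,-14]
    - [0,0,-28]
    - [0,0,-42]
    - [0,0,-50]
  rot:
    - [0,0,0]
    - [0,0,0]
    - [0,0,0]
    - [0,0,0]
    - [0,0,0]
    - [0,0,0]
    - [0,0,0]
    - [0,0,0]
  jaw: [-1,-1,-1,-1,-1,-1,-1,-1]
  grip_force: 55

```text
time_s: 4.55
eef_pos: [505.7, 203.7, 109.9]
eef_rot: [[-0.977, 0.215, 0.002], [0.215, 0.977, 0.001], [-0.001, 0.001, -1.0]]
force: [0.3, -0.6, -7.7]
opening: 39.4
grip_force: 55.0
```

```bash
python3 -c "
from h import *
for i in range(3):
    s,R=stt(); p=s['eef_pos']; o=np.array(p)-[0,0,58]
    print([np.round(lean(manip.capture(n),o,-.217),4) for n in ('scene','top')])
"
```

```text
t 4.55 p [505.7 203.7 109.9] x [-0.9766  0.2153 -0.0013] y [0.2153 0.9766 0.0011] F [ 0.3 -0.6 -7.7] M [0.34 0.12 0.04] op 39.4 g 55.0
[array([ 3.56500e-01,  1.23200e+03, -1.16760e+01,  2.50614e+02]), array([3.535000e-01, 1.010000e+03, 1.073610e+01, 2.553167e+02])]
t 4.65 p [505.9 203.8 109.8] x [-0.9766  0.2152 -0.0018] y [0.2152 0.9766 0.0014] F [ 0.2  0.1 -7.7] M [ 0.26  0.09 -0.01] op 40.0 g 55.0
[array([ 3.573000e-01,  1.235000e+03, -1.132060e+01,  2.508169e+02]), array([3.540000e-01, 1.009000e+03, 9.386200e+00, 2.539411e+02])]
t 4.75 p [505.1 203.5 108.6] x [-0.9766  0.2151  0.    ] y [2.151e-01 9.766e-01 1.000e-04] F [-0.8  0.4 -8.5] M [ 0.3   0.13 -0.04] op 39.7 g 55.0
[array([ 3.568000e-01,  1.218000e+03, -1.072540e+01,  2.507243e+02]), array([3.515000e-01, 1.006000e+03, 9.137300e+00, 2.541448e+02])]
```

```bash
cat > ctl.py <<'E'
import json,sys,os
from h import *
from scipy.optimize import least_squares
from scipy.spatial.transform import Rotation as Rn
DT=.005; ROW=.125; GS=np.linspace(.57,.728,9)
def minjerk(s): s=np.clip(s,0,1); return s**3*(10-15*s+6*s*s)
def foot_R(yaw,f): return (Rn.from_euler('z',yaw)*Rn.from_euler('x',f))
FLIP=Rn.from_euler('y',np.pi)        # tool = foot*FLIP: x=-x, y=y, z=-z
def tool_R(yaw,f): return foot_R(yaw,f)*FLIP
def fprof(f0,u,lag):                  # commanded rows -> fine f(t)
    n=len(u); tt=np.arange(1,int(round(n*ROW/DT))+1)*DT
    c=np.interp(tt,np.arange(n+1)*ROW,[f0,*u])
    if lag>0:
        y=f0; o=[]
        for v in c: y+=(v-y)*DT/lag; o.append(y)
        c=np.array(o)
    return c
def sim(th,w,f0,f,a,G,d=0):
    J=.017*G/.633; out=[]; fp=np.diff(np.r_[f0,f])/DT; fpp=np.diff(np.r_[0,fp])/DT
    for k in range(len(f)):
        q=th-f[k]; qd=w-fp[k]
        w+=DT*(G*th-.5*q-.08*qd+G/9.81*(a[k]+.023*fpp[k])+d)/J
        th+=DT*w
        if th-f[k]>.35: th=f[k]+.35; w=min(w,fp[k])
        if th-f[k]<-.35: th=f[k]-.35; w=max(w,fp[k])
        out.append((th,w))
    return np.array(out)
def hinge_acc(p,yaw):                 # fine arrays -> accel (m/s2) along foot y
    h=p[:,:2]/1000+.14*np.c_[np.cos(yaw),np.sin(yaw)]
    acc=np.gradient(np.gradient(h,DT,axis=0),DT,axis=0)
    return -acc[:,0]*np.sin(yaw)+acc[:,1]*np.cos(yaw)
def load(): return json.load(open('st.json'))
def save(s): json.dump(s,open('st.json','w'))
LAG=.04
def plan(move=None,T=None,N=12,apply=8,fmax=.3,fend=0,t0=0.):
    """move: (p1,yaw1) target from cmd start s['mv0'], min-jerk lasting T; t0 = elapsed time inside it"""
    s=load(); p0=np.array(s['p']); y0=s['yaw']; n=int(round(N*ROW/DT)); tt=np.arange(1,n+1)*DT
    if move is None: P=np.repeat(p0[None],n,0); Y=np.full(n,y0); a=np.zeros(n)
    else:
        b=s['mv0'] if t0>0 else dict(p=s['p'],yaw=y0)
        s['mv0']=b; k=minjerk((tt+t0)/T); pb=np.array(b['p'])
        P=pb+(np.array(move[0])-pb)*k[:,None]; Y=b['yaw']+(move[1]-b['yaw'])*k
        ks=minjerk((np.r_[-2*DT,-DT,0,tt]+t0)/T); Pe=pb+(np.array(move[0])-pb)*ks[:,None]; Ye=b['yaw']+(move[1]-b['yaw'])*ks
        a=hinge_acc(Pe,Ye)[3:]
    th,w,f0=s['th'],s['w'],s['f']; wt=np.sqrt(np.array(s['post'])); sel=np.where(wt>.15*wt.max())[0]
    if len(sel)>3: sel=sel[[0,len(sel)//2,-1]]
    def res(u):
        f=fprof(f0,u,LAG); r=[.04*np.diff(np.r_[f0,u])*2,.05*np.array(u[-3:])]
        for g in sel:
            o=sim(th,w,f0,f,a,GS[g],s['d']); r+=[wt[g]/wt.max()*np.r_[o[::10,0]*.15,o[::10,1]*.03,3*o[-1,0],1.2*o[-1,1]]]
        return np.concatenate(r)
    best=least_squares(res,np.zeros(N)+f0*.5,bounds=(-fmax,fmax),diff_step=1e-3,max_nfev=25)
    u=np.round(best.x,3); f=fprof(f0,u,LAG)
    for g in sel:
        o=sim(th,w,f0,f,a,GS[g],s['d']); print('G%.3f'%GS[g],'th',o[24::25,0].round(3),'w_end',o[-1,1].round(3))
    print('f rows',u[:apply])
    R0=tool_R(y0,f0); D=[];W=[]; ih=(np.arange(1,N+1)*ROW/DT).astype(int)-1
    for i in range(apply):
        R1=tool_R(Y[ih[i]],u[i]); D.append(np.round(R0.inv().apply(P[ih[i]]-p0),1).tolist()); W.append(np.round((R0.inv()*R1).as_rotvec(),3).tolist())
    print(json.dumps(dict(dp=D,rot=W,jaw=[-1]*apply)))
    m=ih[apply-1]; s['pend']=dict(u=u[:apply].tolist(),a=a[:m+1].tolist(),p=P[m].tolist(),yaw=float(Y[m])); s['t0']=t0+apply*ROW
    save(s)
def update(ncap=3):
    s=load(); pe=s.get('pend'); meas=[]
    st,R=stt(); f_m=float(np.arcsin(R[2,1])); yaw_m=float(np.arctan2(-R[1,0],-R[0,0])); p=np.array(st['eef_pos'])
    if pe:
        print('cmd f %.3f meas %.3f yaw %.3f/%.3f dp'%(pe['u'][-1],f_m,pe['yaw'],yaw_m),np.round(p-pe['p'],1))
    o=p-[0,0,58]
    t=st['time_s']
    fs=[]
    for k in range(ncap):
        n=('scene','top')[k%2]; c=manip.capture(n); l=lean(c,o,yaw_m); b=(.0055,.0025)[k%2]
        meas.append(l[0]-b)
        z=manip.get_state(); fs.append(float(np.arcsin(np.array(z['eef_rot'])[2,1])))
    print('lean',np.round(meas,4),'f',np.round(fs,4),'n',l[1])
    nf=int(.05/DT); 
    if pe:
        f=fprof(s['f'],pe['u']+[pe['u'][-1]]*2,LAG); m=len(pe['a']); f=f[:m+ncap*nf]; a=np.r_[pe['a'],np.zeros(ncap*nf)][:len(f)]
        idx=[m-1+k*nf for k in range(ncap)]; post=np.array(s['post']); priors=[]
        for g,G in enumerate(GS):
            # fit initial-state correction (small prior) for each G
            def r(x): 
                o_=sim(s['th']+x[0],s['w']+x[1],s['f'],f,a,G,s['d']); return np.r_[(o_[idx,0]-meas)/.003,x[0]/.004,x[1]/.04]
            e=least_squares(r,[0,0],diff_step=1e-3,x_scale=[.004,.04]); o_=sim(s['th']+e.x[0],s['w']+e.x[1],s['f'],f,a,G,s['d'])
            priors.append(o_[-1]); post[g]*=np.exp(-min(e.cost,30)/2)
        post/=post.sum(); post=.97*post+.03/len(post); e=post@np.array(priors)
        print('post',post.round(2),'G~%.3f'%(post@GS)); s['post']=post.tolist()
        s['f']=pe['u'][-1]; s['p']=pe['p']; s['yaw']=pe['yaw']
        pl=np.polyfit(np.arange(ncap)*.05,meas,1); print('raw rate %.3f'%pl[0],'model th,w',e.round(4))
        s['th'],s['w']=map(float,e)
    s.setdefault('log',[]).append(dict(t=t,meas=meas,f=fs)); s['pend']=None; save(s)
E
python3 - <<'E'
from ctl import *
save(dict(p=[505.2,203.5,109],yaw=-.2168,f=0.,th=.35,w=0.,d=0.,post=[1/9]*9))
plan(N=12,apply=8,fmax=.3)
E
```

```text
G0.570 th [ 0.207  0.064  0.004 -0.012  0.003  0.043  0.133  0.22   0.229  0.177
  0.061 -0.013] w_end 0.039
G0.649 th [ 0.208  0.069  0.007 -0.013 -0.005  0.03   0.113  0.201  0.228  0.199
  0.08   0.007] w_end -0.011
G0.728 th [ 0.208  0.071  0.008 -0.016 -0.014  0.014  0.088  0.172  0.207  0.199
  0.089  0.024] w_end 0.001
f rows [-0.195 -0.049 -0.01   0.033  0.052  0.089  0.19  -0.005]
{"dp": [[0.0, 0.0, 0.0], [0.0, 0.0, 0.0], [0.0, 0.0, 0.0], [0.0, 0.0, 0.0], [0.0, 0.0, 0.0], [0.0, 0.0, 0.0], [0.0, 0.0, 0.0], [0.0, 0.0, 0.0]], "rot": [[0.195, 0.0, 0.0], [0.049, 0.0, -0.0], [0.01, 0.0, -0.0], [-0.033, -0.0, 0.0], [-0.052, 0.0, 0.0], [-0.089, 0.0, -0.0], [-0.19, 0.0, 0.0], [0.005, -0.0, -0.0]], "jaw": [-1, -1, -1, -1, -1, -1, -1, -1]}
```

```bash
sed -i 's/r=\[.04\*np.diff(np.r_\[f0,u\])\*2,.05/r=[.25*np.diff(np.r_[f0,u]),.05/; s/o\[::10,0\]\*.15,o\[::10,1\]\*.03/o[::10,0]*.3,o[::10,1]*.08/; s/np.zeros(N)+f0\*.5,/np.clip(u0,-fmax+.01,fmax-.01),/; s/fend=0,t0=0.):/fend=0,t0=0.,u0=None):/; s/    def res(u):/    u0=np.zeros(N)+f0*.5 if u0 is None else np.array(u0)\n    def res(u):/; s/max_nfev=25/max_nfev=60/' ctl.py
python3 - <<'E'
from ctl import *
plan(N=12,apply=5,fmax=.3,u0=[-.08,-.15,-.17,-.12,-.05,0,0,0,0,0,0,0])
E
```

```text
G0.570 th [ 0.276  0.14   0.028 -0.003 -0.02  -0.027 -0.027 -0.025 -0.02  -0.014
 -0.006 -0.001] w_end 0.002
G0.649 th [ 0.276  0.144  0.04   0.009 -0.009 -0.018 -0.02  -0.02  -0.017 -0.013
 -0.007 -0.004] w_end -0.004
G0.728 th [ 0.276  0.146  0.048  0.017 -0.    -0.008 -0.011 -0.01  -0.007 -0.002
  0.005  0.011] w_end 0.021
f rows [-0.101 -0.241 -0.006 -0.016 -0.002]
{"dp": [[0.0, 0.0, 0.0], [0.0, 0.0, 0.0], [0.0, 0.0, 0.0], [0.0, 0.0, 0.0], [0.0, 0.0, 0.0]], "rot": [[0.101, 0.0, -0.0], [0.241, 0.0, -0.0], [0.006, -0.0, -0.0], [0.016, 0.0, -0.0], [0.002, -0.0, -0.0]], "jaw": [-1, -1, -1, -1, -1]}
```

```bash
sed -i 's/r=\[.25\*/r=[.7*/' ctl.py
python3 - <<'E'
from ctl import *
plan(N=12,apply=5,fmax=.3,u0=[-.08,-.15,-.17,-.12,-.05,0,0,0,0,0,0,0])
E
```

```text
G0.570 th [ 0.285  0.16   0.04  -0.015 -0.036 -0.043 -0.041 -0.035 -0.026 -0.017
 -0.007 -0.002] w_end 0.002
G0.649 th [ 0.285  0.164  0.053  0.001 -0.021 -0.029 -0.031 -0.028 -0.023 -0.016
 -0.008 -0.005] w_end -0.005
G0.728 th [ 0.285  0.165  0.062  0.014 -0.007 -0.015 -0.017 -0.014 -0.008  0.
  0.01   0.017] w_end 0.035
f rows [-0.089 -0.22  -0.075 -0.019  0.002]
{"dp": [[0.0, 0.0, 0.0], [0.0, 0.0, 0.0], [0.0, 0.0, 0.0], [0.0, 0.0, 0.0], [0.0, 0.0, 0.0]], "rot": [[0.089, 0.0, -0.0], [0.22, 0.0, -0.0], [0.075, 0.0, -0.0], [0.019, -0.0, -0.0], [-0.002, -0.0, 0.0]], "jaw": [-1, -1, -1, -1, -1]}
```

step_arm:
  dp:
    - [0,0,0]
    - [0,0,0]
    - [0,0,0]
    - [0,0,0]
    - [0,0,0]
  rot:
    - [0.089,0,0]
    - [0.22,0,0]
    - [0.075,0,0]
    - [0.019,0,0]
    - [-0.002,0,0]
  jaw: [-1,-1,-1,-1,-1]

```text
time_s: 5.48
eef_pos: [504.6, 202.3, 108.0]
eef_rot: [[-0.976, 0.216, -0.001], [0.216, 0.976, 0.002], [0.001, 0.001, -1.0]]
force: [-0.2, 0.2, -9.2]
opening: 39.9
grip_force: 55.0
```

Run:
```python
from ctl import *
update(); plan(apply=4)
```

```text
t 5.475 p [504.6 202.3 108. ] x [-0.9763  0.2163  0.0013] y [0.2163 0.9763 0.0013] F [-0.2  0.2 -9.2] M [-0.01  0.2  -0.01] op 39.9 g 55.0
cmd f 0.002 meas 0.001 yaw -0.217/-0.218 dp [-0.6 -1.2 -1. ]
lean [-0.0706 -0.0841 -0.0849] f [0.0017 0.0013 0.0015] n 1081
post [0.11 0.11 0.11 0.11 0.11 0.11 0.11 0.11 0.11] G~0.649
raw rate -0.143 model th,w [-0.0334 -0.0666]
G0.570 th [-0.022  0.01   0.031  0.038  0.037  0.032  0.026  0.019  0.012  0.005
 -0.    -0.003] w_end -0.003
G0.649 th [-0.025  0.002  0.021  0.029  0.031  0.029  0.026  0.022  0.018  0.015
  0.012  0.011] w_end 0.016
G0.728 th [-0.027 -0.004  0.011  0.018  0.02   0.018  0.014  0.01   0.006  0.001
 -0.004 -0.007] w_end -0.014
f rows [ 0.069  0.039  0.01  -0.006]
{"dp": [[0.0, 0.0, 0.0], [0.0, 0.0, 0.0], [0.0, 0.0, 0.0], [0.0, 0.0, 0.0]], "rot": [[-0.067, 0.0, 0.0], [-0.037, 0.0, 0.0], [-0.008, 0.0, 0.0], [0.008, 0.0, 0.0]], "jaw": [-1, -1, -1, -1]}
```

```bash
sed -i 's#x\[0\]/.004,x\[1\]/.04#x[0]/.01,x[1]/.1#; s/ncap=3/ncap=4/' ctl.py
python3 - <<'E'
from ctl import *
s=load(); s['th'],s['w']=-.09,-.13; s['post']=[1/9]*9; save(s); plan(apply=4)
E
```

```text
G0.570 th [-0.077 -0.025  0.023  0.06   0.082  0.085  0.065  0.02  -0.038 -0.071
 -0.021  0.041] w_end 0.029
G0.649 th [-0.082 -0.042 -0.003  0.029  0.049  0.054  0.039 -0.001 -0.056 -0.093
 -0.058 -0.012] w_end -0.037
G0.728 th [-0.086 -0.057 -0.028 -0.006  0.006  0.004 -0.018 -0.067 -0.135 -0.195
 -0.199 -0.095] w_end 0.286
f rows [0.104 0.085 0.058 0.03 ]
{"dp": [[0.0, 0.0, 0.0], [0.0, 0.0, 0.0], [0.0, 0.0, 0.0], [0.0, 0.0, 0.0]], "rot": [[-0.102, 0.0, 0.0], [-0.083, 0.0, 0.0], [-0.056, -0.0, 0.0], [-0.028, -0.0, 0.0]], "jaw": [-1, -1, -1, -1]}
```

step_arm:
  dp:
    - [0,0,0]
    - [0,0,0]
    - [0,0,0]
    - [0,0,0]
  rot:
    - [-0.102,0,0]
    - [-0.083,0,0]
    - [-0.056,0,0]
    - [-0.028,0,0]
  jaw: [-1,-1,-1,-1]

```text
time_s: 6.12
eef_pos: [505.3, 205.5, 108.6]
eef_rot: [[-0.977, 0.212, 0.007], [0.212, 0.977, 0.028], [-0.001, 0.028, -1.0]]
force: [-0.4, -1.1, -8.0]
opening: 39.4
grip_force: 55.0
```

Run:
```python
from ctl import *
update(); plan(apply=4)
```

```text
t 6.125 p [505.3 205.5 108.6] x [-9.772e-01  2.123e-01 -6.000e-04] y [0.2122 0.9768 0.0284] F [-0.4 -1.1 -8. ] M [ 0.02  0.22 -0.02] op 39.4 g 55.0
cmd f 0.030 meas 0.028 yaw -0.217/-0.214 dp [ 0.1  2.  -0.4]
lean [0.0272 0.0348 0.0474 0.051 ] f [0.0285 0.0298 0.0299 0.0298] n 1024
post [0.1  0.12 0.13 0.13 0.12 0.12 0.11 0.09 0.08] G~0.645
raw rate 0.168 model th,w [0.0679 0.2426]
G0.570 th [ 0.06   0.005 -0.043 -0.071 -0.078 -0.065 -0.031  0.021  0.074  0.089
  0.018 -0.049] w_end -0.015
G0.649 th [ 0.066  0.022 -0.018 -0.043 -0.052 -0.044 -0.015  0.032  0.085  0.108
  0.056  0.005] w_end 0.045
G0.728 th [ 0.07   0.036  0.006 -0.012 -0.016 -0.004  0.03   0.083  0.149  0.195
  0.177  0.101] w_end -0.085
f rows [-0.112 -0.085 -0.045 -0.008]
{"dp": [[0.0, 0.0, 0.0], [0.0, 0.0, 0.0], [0.0, 0.0, 0.0], [0.0, 0.0, 0.0]], "rot": [[0.142, 0.0, -0.0], [0.115, 0.0, -0.0], [0.075, 0.0, -0.0], [0.038, 0.0, 0.0]], "jaw": [-1, -1, -1, -1]}
```

```bash
sed -i 's/    if len(sel)>3:.*/    sel=[int(round(np.interp(np.array(s["post"])@GS,GS,np.arange(9))))]/; s/N=12,apply=8/N=10,apply=8/' ctl.py
python3 - <<'E'
from ctl import *
plan(apply=4)
E
```

```text
G0.649 th [ 0.082  0.07   0.051  0.034  0.021  0.012  0.007  0.003  0.001 -0.   ] w_end 0.0
f rows [-0.046 -0.058 -0.048 -0.033]
{"dp": [[0.0, 0.0, 0.0], [0.0, 0.0, 0.0], [0.0, 0.0, 0.0], [0.0, 0.0, 0.0]], "rot": [[0.076, 0.0, -0.0], [0.088, 0.0, -0.0], [0.078, 0.0, -0.0], [0.063, 0.0, -0.0]], "jaw": [-1, -1, -1, -1]}
```

step_arm:
  dp:
    - [0,0,0]
    - [0,0,0]
    - [0,0,0]
    - [0,0,0]
  rot:
    - [0.076,0,0]
    - [0.088,0,0]
    - [0.078,0,0]
    - [0.063,0,0]
  jaw: [-1,-1,-1,-1]

```text
time_s: 6.82
eef_pos: [505.0, 202.8, 108.4]
eef_rot: [[-0.976, 0.216, -0.007], [0.216, 0.976, -0.031], [0.0, -0.032, -0.999]]
force: [0.1, -0.9, -7.1]
opening: 39.5
grip_force: 55.0
```

Run:
```python
from ctl import *
update(); plan(apply=5)
```

```text
t 6.825 p [505.  202.8 108.4] x [-9.765e-01  2.157e-01  3.000e-04] y [ 0.2156  0.976  -0.032 ] F [ 0.1 -0.9 -7.1] M [0.18 0.12 0.03] op 39.5 g 55.0
cmd f -0.033 meas -0.032 yaw -0.217/-0.217 dp [-0.2 -0.7 -0.6]
lean [ 0.0045 -0.0066 -0.0133 -0.0259] f [-0.0321 -0.0328 -0.0329 -0.0328] n 1025
post [0.14 0.16 0.16 0.15 0.12 0.1  0.08 0.06 0.04] G~0.631
raw rate -0.196 model th,w [-0.0343 -0.2081]
G0.629 th [-0.049 -0.043 -0.032 -0.022 -0.014 -0.008 -0.004 -0.002 -0.     0.001] w_end 0.003
f rows [0.022 0.033 0.028 0.02  0.013]
{"dp": [[0.0, 0.0, 0.0], [0.0, 0.0, 0.0], [0.0, 0.0, 0.0], [0.0, 0.0, 0.0], [0.0, 0.0, 0.0]], "rot": [[-0.055, 0.0, -0.0], [-0.066, -0.0, 0.0], [-0.061, 0.0, 0.0], [-0.053, 0.0, -0.0], [-0.046, 0.0, 0.0]], "jaw": [-1, -1, -1, -1, -1]}
```

```bash
cat > fit.py <<'E'
from ctl import *
def fit(calls,verbose=True):
    s=load(); L=s['log']
    t0=4.85; T=L[-1]['t']+.2; tt=np.arange(t0+DT,T+DT/2,DT)
    ct=[t0];cu=[0.]
    for ts,u in calls:
        ct.append(ts);cu.append(cu[-1])
        for i,v in enumerate(u): ct.append(ts+(i+1)*ROW);cu.append(v)
    c=np.interp(tt,ct,cu); k0=int(round((L[0+OFF]['t']-t0)/DT))-1
    tm=np.concatenate([np.array(l['t'])+.05*np.arange(len(l['meas'])) for l in L[OFF:]]); me=np.concatenate([l['meas'] for l in L[OFF:]])
    idx=np.round((tm-t0)/DT).astype(int)-1-k0
    def run(x,lag,lev,bs=0):
        n=int(round(lag/DT)); f=np.r_[np.full(n,0.),c][:len(c)]
        th,w,G,d,cd,ks=x; J=.017*G/.633; fp=np.diff(np.r_[0,f])/DT; fpp=np.diff(np.r_[0,fp])/DT
        fpp=np.convolve(fpp,np.ones(8)/8,'same'); out=[]
        for k in range(k0,len(f)):
            out.append(th); w+=DT*(G*th-ks*(th-f[k])-cd*(w-fp[k])+G/9.81*lev*fpp[k]+d)/J; th+=DT*w
        return np.array(out)
    res=[]
    for lag in (0,.02,.04,.06,.1):
        for lev in (0.,.023,.06,-.023):
            r=lambda x:np.r_[(run(x,lag,lev)[np.clip(idx,0,len(c)-k0-1)]-me)/.002,(x[2]-.645)/.05,x[3]/.01,(x[4]-.08)/.001,(x[5]-.5)/.005]
            e=least_squares(r,[me[0],0,.64,0,.08,.5],diff_step=1e-3,x_scale=[.05,.1,.05,.005,.01,.1]); res.append((e.cost,lag,lev,e.x.round(4)))
    res.sort(key=lambda a:a[0])
    for q in res[:5]: print(q)
OFF=0
E
python3 - <<'E'
from fit import *
fit([(4.85,[-.089,-.22,-.075,-.019,.002]),(5.625,[.104,.085,.058,.03]),(6.325,[-.046,-.058,-.048,-.033])])
E
```

```text
(np.float64(5.738181583108361), 0.04, -0.023, array([-0.0723, -0.1865,  0.616 , -0.0017,  0.0802,  0.4997]))
(np.float64(6.101888406710084), 0.02, -0.023, array([-0.0725, -0.1761,  0.6307, -0.0014,  0.08  ,  0.5001]))
(np.float64(6.194038739224837), 0.06, -0.023, array([-0.0722, -0.1918,  0.6027, -0.0021,  0.0804,  0.499 ]))
(np.float64(6.285537839163976), 0.04, 0.0, array([-0.0725, -0.1773,  0.6134, -0.0017,  0.0802,  0.4996]))
(np.float64(6.486389711829253), 0.06, 0.0, array([-0.0723, -0.1863,  0.5992, -0.002 ,  0.0804,  0.4991]))
```

```bash
cat > ctl2.py <<'E'
import ctl
from ctl import *
def simulate(th,w,G,d,f,a,fprev):
    J=.017*G/.633; fp=np.diff(np.r_[fprev,f])/DT; out=np.empty((len(f)+1,2)); out[0]=th,w
    for k in range(len(f)):
        w+=DT*(G*th-.5*(th-f[k])-.08*(w-fp[k])+G/9.81*a[k]+d)/J; th+=DT*w; out[k+1]=th,w
    return out
DEL=8   # 40 ms delay in samples
def measure(ncap=4):
    s=load(); pe=s.get('pend'); st,R=stt(); t=st['time_s']; yaw=float(np.arctan2(-R[1,0],-R[0,0])); p=np.array(st['eef_pos']); meas=[]
    if pe: 
        print('cmd f %.3f meas %.3f yaw %.3f/%.3f dp'%(pe['u'][-1],np.arcsin(R[2,1]),pe['yaw'],yaw),np.round(p-pe['p'],1))
    for k in range(ncap):
        l=lean(manip.capture(('scene','top')[k%2]),p-[0,0,58],yaw); meas.append(l[0]-(.0055,.0025)[k%2])
    print('lean',np.round(meas,4),'n',l[1])
    if pe: s['hist'].append(dict(ts=t-len(pe['u'])*ROW,u=pe['u'],a=pe['a'])); s['f']=pe['u'][-1]; s['p']=pe['p']; s['yaw']=pe['yaw']
    s['log'].append(dict(t=t,meas=meas)); s['pend']=None; save(s); fit()
def timeline(s,T0,T1):
    n=int(round((T1-T0)/DT)); tt=T0+DT*np.arange(1,n+1); h=s['hist']; ct,cu=[0.],[0.]; a=np.zeros(n)
    for c in h:
        ct.append(c['ts']);cu.append(cu[-1])
        for i,v in enumerate(c['u']): ct.append(c['ts']+(i+1)*ROW);cu.append(v)
        i0=int(round((c['ts']-T0)/DT))+DEL
        for i,v in enumerate(c['a']):
            if 0<=i0+i<n: a[i0+i]=v
    f=np.interp(tt-DEL*DT,ct,cu); return f,a,np.interp(T0-DEL*DT,ct,cu)
def fit(nw=3):
    s=load(); L=s['log'][-nw:]; T0=L[0]['t']; T1=L[-1]['t']+.05*len(L[-1]['meas'])
    tm=np.concatenate([l['t']+.05*np.arange(len(l['meas'])) for l in L]); me=np.concatenate([l['meas'] for l in L]); ok=~np.isnan(me)
    idx=np.round((tm-T0)/DT).astype(int); f,a,fp=timeline(s,T0,T1)
    r=lambda x:np.r_[(simulate(x[0],x[1],x[2],x[3],f,a,fp)[idx,0]-me)[ok]/.002,(x[2]-s['G'])/.015,(x[3]-s['d'])/.0015]
    e=least_squares(r,[me[ok][0],0,s['G'],s['d']],diff_step=1e-3,x_scale=[.05,.1,.05,.005])
    o=simulate(*e.x,f,a,fp); s['th'],s['w']=map(float,o[-1]); s['G'],s['d']=float(e.x[2]),float(e.x[3]); save(s)
    print('fit cost %.1f G %.3f d %.4f  now th %.4f w %.4f T %.2f'%(e.cost,s['G'],s['d'],s['th'],s['w'],T1), 'resid',(r(e.x)[:-2]*2).round(1))
def plan(move=None,T=None,N=12,apply=6,fmax=.25,t0=0.,via=None):
    s=load(); p0=np.array(s['p']); y0=s['yaw']; n=int(round(N*ROW/DT)); tt=np.arange(1,n+1)*DT
    if move is None: P=np.repeat(p0[None],n,0); Y=np.full(n,y0); a=np.zeros(n)
    else:
        b=s['mv0'] if t0>0 else dict(p=s['p'],yaw=y0); s['mv0']=b; pb=np.array(b['p'])
        k=minjerk((np.r_[-2*DT,-DT,0,tt]+t0)/T); Pe=pb+(np.array(move[0])-pb)*k[:,None]; Ye=b['yaw']+(move[1]-b['yaw'])*k
        a=hinge_acc(Pe,Ye)[3:]; P,Y=Pe[3:],Ye[3:]
    ad=np.r_[np.zeros(DEL),a][:n]; th,w,f0,G,d=s['th'],s['w'],s['f'],s['G'],s['d']; us=-d/.5
    def prof(u):
        c=np.interp(tt,np.arange(N+1)*ROW,[f0,*u]); return np.r_[np.full(DEL,f0),c][:n]
    def res(u):
        o=simulate(th,w,G,d,prof(u),ad,f0); return np.r_[.7*np.diff(np.r_[f0,u]),.1*(u[-3:]-us),o[::10,0]*.3,o[::10,1]*.08,3*o[-1,0],1.2*o[-1,1]]
    u=np.round(least_squares(res,np.full(N,f0*.5),bounds=(-fmax,fmax),max_nfev=15).x,3)
    o=simulate(th,w,G,d,prof(u),ad,f0); print('pred th',o[25::25,0].round(3),'f',u[:apply],'amax %.2f'%abs(a).max())
    R0=tool_R(y0,f0); D=[];W=[]; ih=(np.arange(1,N+1)*ROW/DT).astype(int)-1
    for i in range(apply):
        D.append((np.round(R0.inv().apply(P[ih[i]]-p0),1)+0).tolist()); W.append((np.round((R0.inv()*tool_R(Y[ih[i]],u[i])).as_rotvec(),3)+0).tolist())
    print(json.dumps(dict(dp=D,rot=W)))
    m=ih[apply-1]; s['pend']=dict(u=u[:apply].tolist(),a=a[:m+1].tolist(),p=P[m].tolist(),yaw=float(Y[m])); s['t0']=t0+apply*ROW; save(s)
E
python3 - <<'E'
from ctl2 import *
s=load(); s['hist']=[dict(ts=a,u=u,a=[]) for a,u in [(4.85,[-.089,-.22,-.075,-.019,.002]),(5.625,[.104,.085,.058,.03]),(6.325,[-.046,-.058,-.048,-.033])]]
s['G'],s['d'],s['pend']=.616,-.0017,None; save(s); fit(); plan(apply=6)
E
```

```text
fit cost 6.2 G 0.617 d -0.0016  now th -0.0363 w -0.2245 T 7.03 resid [-1.8  4.  -2.  -1.1  0.7 -2.8  3.3 -0.2  1.3 -1.7  0.5]
pred th [-0.057 -0.051 -0.037 -0.025 -0.015 -0.009 -0.005 -0.002 -0.001  0.
  0.001  0.002] f [0.027 0.037 0.032 0.024 0.017 0.012] amax 0.00
{"dp": [[0.0, 0.0, 0.0], [0.0, 0.0, 0.0], [0.0, 0.0, 0.0], [0.0, 0.0, 0.0], [0.0, 0.0, 0.0], [0.0, 0.0, 0.0]], "rot": [[-0.06, 0.0, 0.0], [-0.07, 0.0, 0.0], [-0.065, 0.0, 0.0], [-0.057, 0.0, 0.0], [-0.05, 0.0, 0.0], [-0.045, 0.0, 0.0]]}
```

step_arm:
  dp:
    - [0,0,0]
    - [0,0,0]
    - [0,0,0]
    - [0,0,0]
    - [0,0,0]
    - [0,0,0]
  rot:
    - [-0.06,0,0]
    - [-0.07,0,0]
    - [-0.065,0,0]
    - [-0.057,0,0]
    - [-0.05,0,0]
    - [-0.045,0,0]
  jaw: [-1,-1,-1,-1,-1,-1]

```text
time_s: 7.78
eef_pos: [505.2, 204.0, 108.4]
eef_rot: [[-0.977, 0.214, 0.003], [0.214, 0.977, 0.011], [-0.0, 0.012, -1.0]]
force: [0.6, 0.2, -7.8]
opening: 39.9
grip_force: 55.0
```

Run:
```python
from ctl2 import *
measure(); plan(apply=8)
```

```text
t 7.775 p [505.2 204.  108.4] x [-9.768e-01  2.143e-01 -1.000e-04] y [0.2142 0.9767 0.0116] F [ 0.6  0.2 -7.8] M [ 0.02  0.14 -0.03] op 39.9 g 55.0
cmd f 0.012 meas 0.012 yaw -0.217/-0.216 dp [-0.   0.5 -0.6]
lean [0.0476 0.0508 0.0626 0.0645] n 1037
fit cost 9.8 G 0.590 d 0.0014  now th 0.0734 w 0.1472 T 7.98 resid [ 0.8  0.8 -3.8  1.7 -1.5  1.1 -0.7  3.  -1.2  2.  -3.3  1.7]
pred th [0.084 0.068 0.047 0.031 0.019 0.012 0.007 0.005 0.003 0.002 0.001 0.001] f [-0.043 -0.047 -0.037 -0.026 -0.018 -0.012 -0.008 -0.006] amax 0.00
{"dp": [[0.0, 0.0, 0.0], [0.0, 0.0, 0.0], [0.0, 0.0, 0.0], [0.0, 0.0, 0.0], [0.0, 0.0, 0.0], [0.0, 0.0, 0.0], [0.0, 0.0, 0.0], [0.0, 0.0, 0.0]], "rot": [[0.055, 0.0, 0.0], [0.059, 0.0, 0.0], [0.049, 0.0, 0.0], [0.038, 0.0, 0.0], [0.03, 0.0, 0.0], [0.024, 0.0, 0.0], [0.02, 0.0, 0.0], [0.018, 0.0, 0.0]]}
```

```bash
cat > fit2.py <<'E'
from ctl2 import *
import ctl2
def run(x,s,T0,T1,delay):
    ctl2.DEL=int(round(delay/DT)); f,a,fp0=timeline(s,T0,T1); th,w,G,d,kf,lev,Js,cd,db=x; J=.017*Js
    fp=np.convolve(np.diff(np.r_[fp0,f])/DT,np.ones(5)/5,'same'); fpp=np.convolve(np.diff(np.r_[0,fp])/DT,np.ones(5)/5,'same'); o=np.empty((len(f)+1)); o[0]=th
    for k in range(len(f)):
        w+=DT*(G*th-kf*(th-f[k])-cd*(w-fp[k])+G/9.81*(a[k]+lev*fpp[k])+d)/J; th+=DT*w; o[k+1]=th
    return o
def go(sig,i0=0,delays=(0,.03,.06,.09)):
    s=load(); L=s['log'][i0:]; T0=L[0]['t']; T1=L[-1]['t']+.2
    tm=np.concatenate([l['t']+.05*np.arange(len(l['meas'])) for l in L]); me=np.concatenate([l['meas'] for l in L]); cam=np.concatenate([np.arange(len(l['meas']))%2 for l in L]); idx=np.round((tm-T0)/DT).astype(int)
    x0=np.array([me[0],0,.633,0,.5,0.,1.,.08,0.])
    for delay in delays:
        r=lambda x:np.r_[(run(x,s,T0,T1,delay)[idx]-me-x[8]*(cam-.5))/.0015,((x-x0)/np.array(sig))]
        e=least_squares(r,x0,diff_step=1e-3,x_scale=[.05,.1,.05,.005,.1,.02,.1,.01,.002]); print('del %.2f cost %.1f'%(delay,e.cost),e.x.round(4),(r(e.x)[:len(me)]*1.5).round(1))
E
python3 - <<'E'
from fit2 import *
b=1e-5
print('th,w,G,d,k,lev,J,c,bias')
print('G,d'); go([.1,1,.05,.01,b,b,.1,b,.01])
print('+lev'); go([.1,1,.05,.01,b,.1,.1,b,.01])
print('+k'); go([.1,1,.05,.01,.1,b,.1,b,.01])
print('+all'); go([.1,1,.05,.01,.1,.1,.1,.03,.01])
E
```

```text
th,w,G,d,k,lev,J,c,bias
G,d
del 0.00 cost 9.4 [-7.110e-02 -2.192e-01  6.587e-01  1.000e-04  5.000e-01 -0.000e+00
  8.894e-01  8.000e-02  4.500e-03] [ 1.7  0.4 -4.   0.6 -2.5 -0.8  2.   0.7 -0.5  2.1  1.   0.4 -0.7 -0.9
  0.5]
del 0.03 cost 19.6 [-6.960e-02 -2.990e-01  6.488e-01  2.000e-04  5.000e-01 -0.000e+00
  7.462e-01  8.000e-02  4.400e-03] [ 3.1 -0.5 -6.1  0.7 -2.4 -1.2  1.5  1.4  0.2  2.8  1.8  0.3 -0.8 -1.1
  0.3]
del 0.06 cost 39.3 [-6.810e-02 -3.922e-01  6.461e-01  2.000e-04  5.000e-01  0.000e+00
  6.060e-01  8.000e-02  4.200e-03] [ 4.6 -2.1 -8.6  0.5 -1.9 -1.7  0.6  2.6  1.   3.9  3.1 -0.  -0.8 -1.4
  0.1]
del 0.09 cost 75.3 [-6.720e-02 -4.901e-01  6.502e-01  1.000e-04  5.000e-01  0.000e+00
  4.661e-01  8.000e-02  4.300e-03] [  5.5  -4.5 -11.3   0.1  -1.6  -2.   -0.8   4.7   2.4   5.5   5.1  -0.5
  -1.2  -1.6  -0.1]
+lev
del 0.00 cost 9.2 [-7.100e-02 -2.198e-01  6.571e-01  2.000e-04  5.000e-01 -2.150e-02
  8.949e-01  8.000e-02  4.400e-03] [ 1.7  0.4 -4.   1.2 -2.3 -1.1  1.5  0.4 -0.6  2.2  1.2  0.5 -0.6 -1.
  0.4]
del 0.03 cost 19.3 [-6.950e-02 -3.010e-01  6.494e-01  3.000e
[... 1363 characters left out ...]
.6383  0.      0.4804  0.0467  0.974   0.0855  0.0044] [-0.3  1.2 -1.1  1.  -2.1 -0.6  1.8 -0.8 -1.5  1.5  1.1  1.1 -0.3 -0.9
  0. ]
del 0.03 cost 7.3 [-7.260e-02 -2.016e-01  6.445e-01  3.000e-04  5.012e-01  5.690e-02
  9.256e-01  9.250e-02  4.200e-03] [ 0.1  1.1 -1.9  1.9 -2.2 -1.1  1.2 -1.4 -1.2  1.8  1.7  1.6 -0.  -1.2
 -0.5]
del 0.06 cost 11.9 [-7.180e-02 -2.635e-01  6.482e-01  6.000e-04  5.185e-01  5.530e-02
  8.821e-01  9.910e-02  4.000e-03] [ 0.7  0.7 -2.6  2.9 -1.5 -1.9  0.  -1.8 -1.2  2.3  2.9  2.   0.3 -1.6
 -1.1]
del 0.09 cost 18.9 [-0.0707 -0.2965  0.6362  0.0011  0.5182  0.0073  0.9042  0.1064  0.0035] [ 1.6 -0.2 -3.4  2.9  0.5 -2.2 -2.2 -1.6 -1.6  2.2  4.7  2.4  1.  -2.1
 -2. ]
```

Run:
```python
from fit2 import *
b=1e-5
print('G,d'); go([.1,1,.05,.01,b,b,.1,b,.01],delays=(-.015,-.03,-.045,-.06))
```

```text
G,d
del -0.01 cost 6.8 [-0.0717 -0.1948  0.6658 -0.      0.5    -0.      0.9646  0.08    0.0045] [ 1.1  0.7 -3.   0.5 -2.5 -0.6  2.2  0.4 -0.8  1.9  0.7  0.4 -0.7 -0.8
  0.6]
del -0.03 cost 5.7 [-7.2400e-02 -1.7060e-01  6.7620e-01 -1.0000e-04  5.0000e-01 -0.0000e+00
  1.0382e+00  8.0000e-02  4.6000e-03] [ 0.4  0.9 -2.1  0.6 -2.4 -0.5  2.3  0.1 -1.2  1.7  0.5  0.4 -0.7 -0.7
  0.7]
del -0.04 cost 5.9 [-7.3100e-02 -1.4690e-01  6.8930e-01 -3.0000e-04  5.0000e-01 -0.0000e+00
  1.1118e+00  8.0000e-02  4.6000e-03] [-0.2  1.2 -1.1  0.7 -2.3 -0.3  2.4 -0.3 -1.5  1.4  0.3  0.4 -0.7 -0.6
  0.8]
del -0.06 cost 7.5 [-7.3800e-02 -1.2470e-01  7.0490e-01 -5.0000e-04  5.0000e-01 -0.0000e+00
  1.1841e+00  8.0000e-02  4.6000e-03] [-1.   1.3 -0.1  1.  -2.1 -0.1  2.3 -0.8 -1.9  1.1  0.2  0.3 -0.8 -0.5
  1. ]
```

```bash
python3 - <<'E'
t=open('ctl2.py').read()
t=t.replace("DEL=8   # 40 ms delay in samples","DEL=0; LEAD=.03")
t=t.replace("ct.append(c['ts']+(i+1)*ROW);","ct.append(c['ts']+(i+1)*ROW-LEAD);")
t=t.replace("np.arange(N+1)*ROW,[f0,*u])","np.r_[0,np.arange(1,N+1)*ROW-LEAD],[f0,*u])")
t=t.replace("me=np.concatenate([l['meas'] for l in L]); ok","me=np.concatenate([np.array(l['meas'])+.0045*(np.arange(len(l['meas']))%2-.5) for l in L]); ok")
t=t.replace("def fit(nw=3)","def fit(nw=4)")
open('ctl2.py','w').write(t)
E
python3 - <<'E'
from ctl2 import *
s=load(); s['G'],s['d']=.676,0.; save(s); fit(); fit(3); plan(apply=6)
E
```

```text
fit cost 5.3 G 0.647 d 0.0002  now th 0.0748 w 0.1646 T 7.98 resid [ 0.6  0.8 -2.2 -0.1 -2.9 -1.   1.7  0.8 -0.5  2.2  1.2  0.7 -0.6 -0.9
  0.1]
fit cost 1.8 G 0.647 d 0.0004  now th 0.0753 w 0.1671 T 7.98 resid [ 1.3 -2.1 -0.7  1.6 -0.2 -1.4  1.3  0.3  0.7 -0.4 -0.7  0.4]
pred th [0.076 0.058 0.041 0.026 0.017 0.01  0.007 0.004 0.003 0.003 0.003 0.003] f [-0.043 -0.053 -0.043 -0.031 -0.021 -0.013] amax 0.00
{"dp": [[0.0, 0.0, 0.0], [0.0, 0.0, 0.0], [0.0, 0.0, 0.0], [0.0, 0.0, 0.0], [0.0, 0.0, 0.0], [0.0, 0.0, 0.0]], "rot": [[0.055, 0.0, 0.0], [0.065, 0.0, 0.0], [0.055, 0.0, 0.0], [0.043, 0.0, 0.0], [0.033, 0.0, 0.0], [0.025, 0.0, 0.0]]}
```

Residuals are now about 1 mrad with a consistent model (G≈0.65).

step_arm:
  dp:
    - [0,0,0]
    - [0,0,0]
    - [0,0,0]
    - [0,0,0]
    - [0,0,0]
    - [0,0,0]
  rot:
    - [0.055,0,0]
    - [0.065,0,0]
    - [0.055,0,0]
    - [0.043,0,0]
    - [0.033,0,0]
    - [0.025,0,0]
  jaw: [-1,-1,-1,-1,-1,-1]

```text
time_s: 8.72
eef_pos: [505.2, 202.9, 108.6]
eef_rot: [[-0.976, 0.216, -0.003], [0.216, 0.976, -0.012], [0.0, -0.012, -1.0]]
force: [-0.7, -0.4, -7.6]
opening: 39.8
grip_force: 55.0
```

Run:
```python
from ctl2 import *
measure(); plan(apply=8)
```

```text
t 8.725 p [505.2 202.9 108.6] x [-9.764e-01  2.161e-01  1.000e-04] y [ 0.216   0.9763 -0.0124] F [-0.7 -0.4 -7.6] M [0.05 0.17 0.03] op 39.8 g 55.0
cmd f -0.013 meas -0.012 yaw -0.217/-0.218 dp [ 0.  -0.6 -0.4]
lean [0.0374 0.0339 0.0366 0.0343] n 1045
fit cost 4.7 G 0.664 d 0.0007  now th 0.0354 w 0.0001 T 8.92 resid [ 3.1 -2.2 -2.2 -0.8 -0.6 -1.5  1.5  0.7  0.7 -0.1  0.1  1.8  0.3 -0.7
  1.1 -1.1]
pred th [0.031 0.023 0.015 0.01  0.006 0.004 0.003 0.003 0.002 0.003 0.003 0.003] f [-0.025 -0.024 -0.019 -0.013 -0.009 -0.006 -0.004 -0.003] amax 0.00
{"dp": [[0.0, 0.0, 0.0], [0.0, 0.0, 0.0], [0.0, 0.0, 0.0], [0.0, 0.0, 0.0], [0.0, 0.0, 0.0], [0.0, 0.0, 0.0], [0.0, 0.0, 0.0], [0.0, 0.0, 0.0]], "rot": [[0.012, 0.0, 0.0], [0.011, 0.0, 0.0], [0.006, 0.0, 0.0], [0.0, 0.0, 0.0], [-0.004, 0.0, 0.0], [-0.007, 0.0, 0.0], [-0.009, 0.0, 0.0], [-0.01, 0.0, 0.0]]}
```

step_arm:
  dp:
    - [0,0,0]
    - [0,0,0]
    - [0,0,0]
    - [0,0,0]
    - [0,0,0]
    - [0,0,0]
    - [0,0,0]
    - [0,0,0]
  rot:
    - [0.012,0,0]
    - [0.011,0,0]
    - [0.006,0,0]
    - [0,0,0]
    - [-0.004,0,0]
    - [-0.007,0,0]
    - [-0.009,0,0]
    - [-0.01,0,0]
  jaw: [-1,-1,-1,-1,-1,-1,-1,-1]

```text
time_s: 9.93
eef_pos: [505.2, 203.4, 108.5]
eef_rot: [[-0.977, 0.215, -0.001], [0.215, 0.977, -0.003], [0.0, -0.003, -1.0]]
force: [-0.3, -0.2, -7.7]
opening: 39.5
grip_force: 55.0
```

Run:
```python
from ctl2 import *
measure(); plan(apply=8)
```

```text
t 9.925 p [505.2 203.4 108.5] x [-0.9766  0.2152  0.    ] y [ 0.2152  0.9766 -0.0029] F [-0.3 -0.2 -7.7] M [ 0.04  0.15 -0.04] op 39.5 g 55.0
cmd f -0.003 meas -0.003 yaw -0.217/-0.217 dp [ 0.  -0.1 -0.5]
lean [-0.019  -0.025  -0.025  -0.0314] n 1021
fit cost 5.7 G 0.675 d -0.0001  now th -0.0322 w -0.0658 T 10.12 resid [-1.8 -1.3  2.8  2.8  1.1  0.2  0.2  1.7 -0.9 -2.2 -0.7 -3.2  0.4 -0.7
  1.1  0.1]
pred th [-0.032 -0.025 -0.018 -0.012 -0.008 -0.005 -0.003 -0.002 -0.002 -0.002
 -0.003 -0.003] f [0.02  0.024 0.02  0.014 0.009 0.006 0.004 0.002] amax 0.00
{"dp": [[0.0, 0.0, 0.0], [0.0, 0.0, 0.0], [0.0, 0.0, 0.0], [0.0, 0.0, 0.0], [0.0, 0.0, 0.0], [0.0, 0.0, 0.0], [0.0, 0.0, 0.0], [0.0, 0.0, 0.0]], "rot": [[-0.023, 0.0, 0.0], [-0.027, 0.0, 0.0], [-0.023, 0.0, 0.0], [-0.017, 0.0, 0.0], [-0.012, 0.0, 0.0], [-0.009, 0.0, 0.0], [-0.007, 0.0, 0.0], [-0.005, 0.0, 0.0]]}
```

step_arm:
  dp:
    - [0,0,0]
    - [0,0,0]
    - [0,0,0]
    - [0,0,0]
    - [0,0,0]
    - [0,0,0]
    - [0,0,0]
    - [0,0,0]
  rot:
    - [-0.023,0,0]
    - [-0.027,0,0]
    - [-0.023,0,0]
    - [-0.017,0,0]
    - [-0.012,0,0]
    - [-0.009,0,0]
    - [-0.007,0,0]
    - [-0.005,0,0]
  jaw: [-1,-1,-1,-1,-1,-1,-1,-1]

```text
time_s: 11.12
eef_pos: [505.2, 203.5, 108.5]
eef_rot: [[-0.977, 0.215, 0.0], [0.215, 0.977, 0.002], [0.0, 0.002, -1.0]]
force: [0.5, -0.3, -7.5]
opening: 39.4
grip_force: 55.0
```

Run:
```python
from ctl2 import *
measure()
# staging: 75 mm back from fork origin along fork x, fork (524,-224.5) yaw .104
p=np.array([524-78*np.cos(.104),-224.5-78*np.sin(.104),109]); print(p)
plan(move=(p.tolist(),.104),T=5.0,apply=6,t0=0)
```

```text
t 11.125 p [505.2 203.5 108.5] x [-0.9766  0.2151  0.    ] y [0.215  0.9766 0.0019] F [ 0.5 -0.3 -7.5] M [ 0.04  0.2  -0.01] op 39.4 g 55.0
cmd f 0.002 meas 0.002 yaw -0.217/-0.217 dp [-0.   0.  -0.5]
lean [-0.0013 -0.0059 -0.0021 -0.0055] n 1035
fit cost 1.8 G 0.672 d -0.0002  now th -0.0036 w 0.0017 T 11.32 resid [-0.4 -0.6  0.1  2.   0.2 -1.1  0.4 -2.2  0.7 -0.4  1.4  0.3 -0.3 -0.1
  0.6 -0.4]
[ 446.42144393 -232.59738467  109.        ]
pred th [-0.003 -0.002 -0.001 -0.     0.     0.     0.    -0.    -0.    -0.001
 -0.001 -0.002] f [0.004 0.005 0.007 0.008 0.009 0.01 ] amax 0.09
{"dp": [[0.0, -0.1, 0.0], [0.0, -0.5, 0.0], [-0.1, -1.6, 0.0], [-0.3, -3.8, 0.0], [-0.6, -7.0, 0.0], [-1.0, -11.7, 0.0]], "rot": [[-0.002, 0.0, 0.0], [-0.003, 0.0, 0.0], [-0.005, 0.0, -0.001], [-0.006, 0.0, -0.003], [-0.007, 0.0, -0.005], [-0.008, 0.0, -0.009]]}
```

```bash
sed -i 's/        a=hinge_acc(Pe,Ye)\[3:\]; P,Y=Pe\[3:\],Ye\[3:\]/        a=np.r_[hinge_acc(Pe,Ye)[9:],np.zeros(6)]; P,Y=Pe[3:],Ye[3:]/' ctl2.py
cat >> ctl2.py <<'E'
A=np.array([505.2,203.5,109,-.2168]); B=np.array([446.4,-232.6,109,.104])
def seg(fr,**k): q=A+(B-A)*fr; plan(move=(q[:3].tolist(),float(q[3])),T=1.0,apply=8,**k)
E
python3 -c "
from ctl2 import *
seg(.2)"
```

```text
pred th [-0.001 -0.002 -0.007 -0.013 -0.015 -0.012 -0.005  0.001  0.001 -0.001
 -0.003 -0.005] f [ 0.025  0.039  0.039  0.026  0.005 -0.016 -0.029 -0.028] amax 0.46
{"dp": [[-0.1, -1.4, 0.0], [-0.8, -9.1, 0.0], [-2.0, -24.1, 0.0], [-3.6, -43.9, -0.1], [-5.3, -63.6, -0.1], [-6.5, -78.6, -0.2], [-7.2, -86.3, -0.2], [-7.3, -87.7, -0.2]], "rot": [[-0.023, 0.0, -0.001], [-0.037, 0.0, -0.007], [-0.037, 0.0, -0.018], [-0.024, 0.0, -0.032], [-0.003, 0.0, -0.047], [0.018, 0.0, -0.058], [0.031, -0.001, -0.063], [0.03, -0.001, -0.064]]}
```

step_arm:
  dp:
    - [-0.1,-1.4,0]
    - [-0.8,-9.1,0]
    - [-2.0,-24.1,0]
    - [-3.6,-43.9,-0.1]
    - [-5.3,-63.6,-0.1]
    - [-6.5,-78.6,-0.2]
    - [-7.2,-86.3,-0.2]
    - [-7.3,-87.7,-0.2]
  rot:
    - [-0.023,0,-0.001]
    - [-0.037,0,-0.007]
    - [-0.037,0,-0.018]
    - [-0.024,0,-0.032]
    - [-0.003,0,-0.047]
    - [0.018,0,-0.058]
    - [0.031,-0.001,-0.063]
    - [0.03,-0.001,-0.064]
  jaw: [-1,-1,-1,-1,-1,-1,-1,-1]

```text
time_s: 12.32
eef_pos: [493.6, 116.5, 108.5]
eef_rot: [[-0.988, 0.152, -0.004], [0.152, 0.988, -0.028], [-0.0, -0.028, -1.0]]
force: [-0.6, 0.4, -8.6]
opening: 39.7
grip_force: 55.0
```

Run:
```python
from ctl2 import *
measure(); seg(.4)
```

```text
t 12.325 p [493.6 116.5 108.5] x [-9.884e-01  1.516e-01 -4.000e-04] y [ 0.1516  0.9881 -0.0279] F [-0.6  0.4 -8.6] M [ 0.12  0.13 -0.03] op 39.7 g 55.0
cmd f -0.028 meas -0.028 yaw -0.153/-0.152 dp [ 0.1  0.2 -0.5]
lean [0.0164 0.0145 0.0179 0.0113] n 1058
fit cost 2.6 G 0.673 d 0.0000  now th 0.0098 w -0.0727 T 12.52 resid [ 1.2 -0.7  0.3 -2.6 -0.4 -1.5  0.3 -0.7  0.6  0.9  1.8  1.1  1.3 -0.6
 -0.5 -0.6]
pred th [ 0.006  0.001 -0.005 -0.011 -0.014 -0.011 -0.003  0.004  0.004  0.002
  0.001  0.001] f [ 0.009  0.03   0.035  0.024  0.004 -0.017 -0.029 -0.028] amax 0.46
{"dp": [[0.0, -1.4, 0.0], [-0.2, -9.1, 0.3], [-0.5, -24.2, 0.7], [-0.8, -44.0, 1.2], [-1.2, -63.8, 1.8], [-1.5, -78.9, 2.2], [-1.6, -86.5, 2.4], [-1.6, -88.0, 2.5]], "rot": [[-0.037, 0.0, -0.001], [-0.058, 0.0, -0.007], [-0.063, 0.0, -0.018], [-0.052, 0.0, -0.032], [-0.032, -0.001, -0.047], [-0.011, -0.001, -0.058], [0.001, -0.002, -0.063], [0.0, -0.002, -0.064]]}
```

Excellent agreement; continue.

step_arm:
  dp:
    - [0,-1.4,0]
    - [-0.2,-9.1,0.3]
    - [-0.5,-24.2,0.7]
    - [-0.8,-44.0,1.2]
    - [-1.2,-63.8,1.8]
    - [-1.5,-78.9,2.2]
    - [-1.6,-86.5,2.4]
    - [-1.6,-88.0,2.5]
  rot:
    - [-0.037,0,-0.001]
    - [-0.058,0,-0.007]
    - [-0.063,0,-0.018]
    - [-0.052,0,-0.032]
    - [-0.032,-0.001,-0.047]
    - [-0.011,-0.001,-0.058]
    - [0.001,-0.002,-0.063]
    - [0,-0.002,-0.064]
  jaw: [-1,-1,-1,-1,-1,-1,-1,-1]

```text
time_s: 13.52
eef_pos: [481.7, 29.3, 108.5]
eef_rot: [[-0.996, 0.088, -0.002], [0.088, 0.996, -0.028], [-0.001, -0.028, -1.0]]
force: [-0.2, -0.2, -8.8]
opening: 39.8
grip_force: 55.0
```

Run:
```python
from ctl2 import *
measure(); seg(.6)
```

```text
t 13.525 p [481.7  29.3 108.5] x [-9.961e-01  8.810e-02 -6.000e-04] y [ 0.088   0.9957 -0.028 ] F [-0.2 -0.2 -8.8] M [ 0.17  0.2  -0.  ] op 39.8 g 55.0
cmd f -0.028 meas -0.028 yaw -0.088/-0.088 dp [ 0.   0.2 -0.5]
lean [ 0.0041 -0.0002  0.0026 -0.0041] n 1072
fit cost 1.4 G 0.673 d 0.0001  now th -0.0074 w -0.0989 T 13.72 resid [ 0.6 -0.9  0.6 -0.6  0.1  0.4  1.3  0.6  0.8 -1.2 -1.1 -1.2  1.   0.5
  0.2 -1. ]
pred th [-0.011 -0.012 -0.015 -0.018 -0.018 -0.014 -0.005  0.002  0.002 -0.
 -0.002 -0.003] f [ 0.019  0.042  0.045  0.031  0.008 -0.014 -0.027 -0.027] amax 0.46
{"dp": [[0.1, -1.4, 0.0], [0.4, -9.1, 0.3], [1.1, -24.2, 0.7], [2.0, -43.9, 1.2], [2.9, -63.7, 1.8], [3.6, -78.8, 2.2], [3.9, -86.5, 2.4], [4.0, -87.9, 2.5]], "rot": [[-0.047, 0.0, -0.001], [-0.07, 0.0, -0.007], [-0.073, 0.0, -0.018], [-0.059, 0.0, -0.032], [-0.036, 0.0, -0.047], [-0.014, -0.001, -0.058], [-0.001, -0.002, -0.063], [-0.001, -0.002, -0.064]]}
```

step_arm:
  dp:
    - [0.1,-1.4,0]
    - [0.4,-9.1,0.3]
    - [1.1,-24.2,0.7]
    - [2.0,-43.9,1.2]
    - [2.9,-63.7,1.8]
    - [3.6,-78.8,2.2]
    - [3.9,-86.5,2.4]
    - [4.0,-87.9,2.5]
  rot:
    - [-0.047,0,-0.001]
    - [-0.07,0,-0.007]
    - [-0.073,0,-0.018]
    - [-0.059,0,-0.032]
    - [-0.036,0,-0.047]
    - [-0.014,-0.001,-0.058]
    - [-0.001,-0.002,-0.063]
    - [-0.001,-0.002,-0.064]
  jaw: [-1,-1,-1,-1,-1,-1,-1,-1]

```text
time_s: 14.72
eef_pos: [469.9, -58.0, 108.4]
eef_rot: [[-1.0, 0.024, 0.0], [0.024, 0.999, -0.027], [-0.001, -0.027, -1.0]]
force: [-0.3, -0.3, -8.2]
opening: 39.5
grip_force: 55.0
```

Run:
```python
from ctl2 import *
measure(); seg(.8)
```

```text
t 14.725 p [469.9 -58.  108.4] x [-9.997e-01  2.410e-02 -7.000e-04] y [ 0.0241  0.9993 -0.0272] F [-0.3 -0.3 -8.2] M [0.03 0.18 0.02] op 39.5 g 55.0
cmd f -0.027 meas -0.027 yaw -0.024/-0.024 dp [-0.   0.1 -0.6]
lean [-0.006  -0.0195 -0.0065 -0.021 ] n 1074
fit cost 9.9 G 0.681 d -0.0000  now th -0.0238 w -0.1218 T 14.92 resid [-1.  -0.1  1.3  0.9  1.3 -0.6 -0.4 -0.4  0.5 -0.1 -0.4 -1.6 -1.4  6.4
 -5.1  0.6]
pred th [-0.027 -0.023 -0.022 -0.022 -0.02  -0.014 -0.004  0.004  0.005  0.005
  0.005  0.006] f [ 0.031  0.055  0.055  0.039  0.014 -0.01  -0.025 -0.025] amax 0.45
{"dp": [[0.2, -1.4, 0.0], [1.0, -9.1, 0.2], [2.7, -24.1, 0.6], [4.8, -43.7, 1.2], [7.0, -63.4, 1.7], [8.6, -78.4, 2.1], [9.5, -86.0, 2.3], [9.6, -87.4, 2.4]], "rot": [[-0.058, 0.0, -0.001], [-0.082, 0.0, -0.007], [-0.082, 0.0, -0.018], [-0.066, 0.0, -0.032], [-0.041, 0.0, -0.047], [-0.017, -0.001, -0.058], [-0.002, -0.002, -0.063], [-0.002, -0.002, -0.064]]}
```

```bash
sed -i "s/        l=lean(manip.capture(('scene','top')\[k%2\]),/        c=manip.capture(('scene','top')[k%2]); np.savez('pics\/m%d.npz'%k,**c); l=lean(c,/; s/meas.append(l\[0\]-/print(np.round(l[1:]),end=' '); meas.append(l[0]-/" ctl2.py
python3 - <<'E'
from ctl2 import *
s=load(); s['pend']=None; save(s); measure(2)
a=ld('m0')['frame'][60:260,180:420]; b=ld('m1')['frame'][80:280,180:420]
cv2.imwrite('pics/m.png',np.hstack([cv2.resize(a,(400,333)),cv2.resize(b,(400,333))])[:,:,::-1])
E
```

```text
t 14.925 p [470.  -57.6 108.4] x [-9.997e-01  2.400e-02 -7.000e-04] y [ 0.024   0.9994 -0.0266] F [-0.4 -0.3 -7.9] M [0.08 0.17 0.04] op 40.0 g 55.0
[1320.  -27.  250.] [1080.   -2.  254.] lean [-0.0161 -0.03  ] n 1080
fit cost 11.9 G 0.690 d 0.0001  now th -0.0359 w -0.1595 T 15.03 resid [ 1.1 -0.8 -0.6 -0.5  0.6  0.1 -0.1 -1.2 -0.4  7.6 -3.7  2.2 -3.6 -0.7]
```

View pics/m.png

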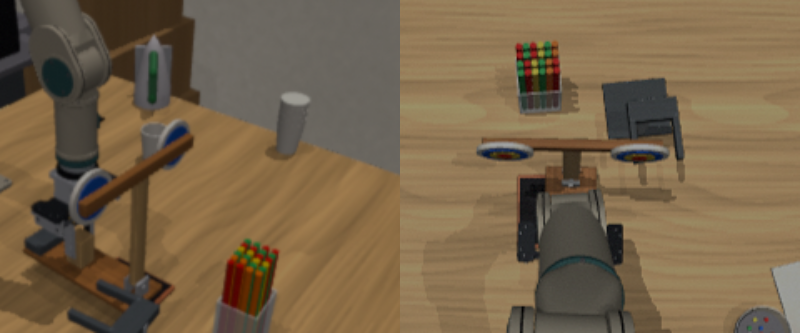

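```bash
python3 - <<'E'
t=open('ctl2.py').read()
t=t.replace("manip.capture(('scene','top')[k%2])","manip.capture('top')").replace("meas.append(l[0]-(.0055,.0025)[k%2])","meas.append(l[0]-.00025-.0045*(k%2-.5))")
t=t.replace("def measure(ncap=4)","def measure(ncap=3)")
t=t.replace("/.002,(x[2]-s['G'])/.015","/.002,(x[2]-s['G'])/.01")
open('ctl2.py','w').write(t)
from ctl2 import *
s=load()
for l in s['log'][-2:]:
    l['meas']=[v if i%2 else float('nan') for i,v in enumerate(l['meas'])]
s['log'][-3]['meas']=[v if i%2 else float('nan') for i,v in enumerate(s['log'][-3]['meas'])]
s['G']=.675; save(s)
ff=fit
import ctl2
E
python3 - <<'E'
from ctl2 import *
import ctl2
src=open('ctl2.py').read().replace("r=lambda x:np.r_[(simulate(x[0],x[1],x[2],x[3],f,a,fp)[idx,0]-me)[ok]","r=lambda x:np.r_[(simulate(x[0],x[1],x[2],x[3],f,a,fp)[idx,0]-me)[ok]")
fit(5); seg(.8)
E
```

```text
fit cost 7.0 G 0.680 d 0.0000  now th -0.0392 w -0.1649 T 15.03 resid [-1.  -0.1  1.2  0.8  1.2 -0.7 -0.5 -0.5 -0.3 -2.   5.7 -0.2 -3.6]
pred th [-0.043 -0.036 -0.032 -0.029 -0.025 -0.018 -0.008  0.001  0.002  0.001
 -0.    -0.   ] f [ 0.042  0.068  0.065  0.046  0.018 -0.007 -0.023 -0.024] amax 0.45
{"dp": [[0.2, -1.4, 0.0], [1.0, -9.1, 0.2], [2.7, -24.1, 0.6], [4.8, -43.7, 1.2], [7.0, -63.4, 1.7], [8.6, -78.4, 2.1], [9.5, -86.0, 2.3], [9.6, -87.4, 2.4]], "rot": [[-0.069, 0.0, -0.001], [-0.095, 0.0, -0.007], [-0.092, 0.0, -0.018], [-0.073, 0.0, -0.032], [-0.045, 0.0, -0.047], [-0.02, -0.001, -0.058], [-0.004, -0.002, -0.063], [-0.003, -0.002, -0.064]]}
```

Run:
```python
from ctl2 import *
s=load(); s['th'],s['w']=-.035,-.14; save(s); seg(.8)
```

```text
pred th [-0.038 -0.032 -0.028 -0.026 -0.023 -0.016 -0.006  0.002  0.003  0.002
  0.001  0.001] f [ 0.038  0.063  0.062  0.043  0.017 -0.009 -0.024 -0.025] amax 0.45
{"dp": [[0.2, -1.4, 0.0], [1.0, -9.1, 0.2], [2.7, -24.1, 0.6], [4.8, -43.7, 1.2], [7.0, -63.4, 1.7], [8.6, -78.4, 2.1], [9.5, -86.0, 2.3], [9.6, -87.4, 2.4]], "rot": [[-0.065, 0.0, -0.001], [-0.09, 0.0, -0.007], [-0.089, 0.0, -0.018], [-0.07, 0.0, -0.032], [-0.044, 0.0, -0.047], [-0.018, -0.001, -0.058], [-0.003, -0.002, -0.063], [-0.002, -0.002, -0.064]]}
```

step_arm:
  dp:
    - [0.2,-1.4,0]
    - [1.0,-9.1,0.2]
    - [2.7,-24.1,0.6]
    - [4.8,-43.7,1.2]
    - [7.0,-63.4,1.7]
    - [8.6,-78.4,2.1]
    - [9.5,-86.0,2.3]
    - [9.6,-87.4,2.4]
  rot:
    - [-0.065,0,-0.001]
    - [-0.09,0,-0.007]
    - [-0.089,0,-0.018]
    - [-0.07,0,-0.032]
    - [-0.044,0,-0.047]
    - [-0.018,-0.001,-0.058]
    - [-0.003,-0.002,-0.063]
    - [-0.002,-0.002,-0.064]
  jaw: [-1,-1,-1,-1,-1,-1,-1,-1]

```text
time_s: 16.02
eef_pos: [458.1, -145.1, 108.4]
eef_rot: [[-0.999, -0.04, 0.002], [-0.04, 0.999, -0.025], [-0.001, -0.025, -1.0]]
force: [0.4, 0.5, -6.9]
opening: 39.7
grip_force: 55.0
```

Run:
```python
from ctl2 import *
measure(4); seg(1.0)
```

```text
t 16.025 p [ 458.1 -145.1  108.4] x [-9.992e-01 -4.000e-02 -8.000e-04] y [-0.04    0.9989 -0.0253] F [ 0.4  0.5 -6.9] M [0.14 0.13 0.04] op 39.7 g 55.0
cmd f -0.025 meas -0.025 yaw 0.040/0.040 dp [-0.1  0.3 -0.6]
[1058.   -0.  255.] [1.057e+03 1.000e+00 2.550e+02] [1.054e+03 1.000e+00 2.550e+02] [1.064e+03 1.000e+00 2.550e+02] lean [-0.0057 -0.0093 -0.0053 -0.0124] n 1064
fit cost 5.8 G 0.686 d 0.0011  now th -0.0150 w -0.0887 T 16.22 resid [ 1.5 -2.8  4.6 -0.5 -2.8  1.4  0.5 -0.7 -0.9]
pred th [-0.017 -0.016 -0.017 -0.019 -0.019 -0.014 -0.005  0.002  0.003  0.002
  0.001  0.   ] f [ 0.023  0.046  0.047  0.032  0.008 -0.014 -0.028 -0.028] amax 0.45
{"dp": [[0.2, -1.4, 0.0], [1.6, -9.0, 0.2], [4.2, -23.8, 0.6], [7.6, -43.3, 1.1], [11.0, -62.8, 1.6], [13.6, -77.7, 1.9], [15.0, -85.3, 2.1], [15.2, -86.7, 2.2]], "rot": [[-0.048, 0.0, -0.001], [-0.071, 0.0, -0.007], [-0.072, 0.0, -0.018], [-0.057, 0.0, -0.032], [-0.033, 0.0, -0.047], [-0.011, -0.001, -0.058], [0.003, -0.002, -0.063], [0.003, -0.002, -0.064]]}
```

step_arm:
  dp:
    - [0.2,-1.4,0]
    - [1.6,-9.0,0.2]
    - [4.2,-23.8,0.6]
    - [7.6,-43.3,1.1]
    - [11.0,-62.8,1.6]
    - [13.6,-77.7,1.9]
    - [15.0,-85.3,2.1]
    - [15.2,-86.7,2.2]
  rot:
    - [-0.048,0,-0.001]
    - [-0.071,0,-0.007]
    - [-0.072,0,-0.018]
    - [-0.057,0,-0.032]
    - [-0.033,0,-0.047]
    - [-0.011,-0.001,-0.058]
    - [0.003,-0.002,-0.063]
    - [0.003,-0.002,-0.064]
  jaw: [-1,-1,-1,-1,-1,-1,-1,-1]

```text
time_s: 17.23
eef_pos: [446.2, -232.4, 108.3]
eef_rot: [[-0.995, -0.104, 0.004], [-0.104, 0.994, -0.028], [-0.001, -0.028, -1.0]]
force: [0.5, 0.8, -7.7]
opening: 39.6
grip_force: 55.0
```

```bash
cat >> ctl2.py <<'E'
def fk(x,z,y=0.,T=1.0,apply=8,**k):   # target in fork frame
    F=np.array([524,-224.5]); e=np.array([np.cos(.104),np.sin(.104)]); q=F+x*e+y*np.array([-e[1],e[0]])
    plan(move=([*q.tolist(),z],.104),T=T,apply=apply,**k)
E
python3 - <<'E'
from ctl2 import *
measure(4); fk(-78,100)
# fork and mast location check in top image: mast/bar centre in fork frame
P=cloud(ld('m3')); X,Y,Z=P[...,0],P[...,1],P[...,2]; x=(X-524)*np.cos(.104)+(Y+224.5)*np.sin(.104); y=-(X-524)*np.sin(.104)+(Y+224.5)*np.cos(.104)
m=(Z>165)&(Z<190)&(x>90)&(x<160)&(abs(y)<70)
for g in (m&(y>15),m&(y<-15)): print('prong',g.sum(),np.percentile(x[g],[1,99]).round(),np.percentile(y[g],[2,50,98]).round(1))
m=(Z>250)&(abs(x-62)<40)&(abs(y)<170); print('bar',np.percentile(x[m],[2,50,98]).round(),np.percentile(y[m],[.5,50,99.5]).round())
E
```

```text
t 17.225 p [ 446.2 -232.4  108.3] x [-0.9946 -0.1036 -0.001 ] y [-0.1036  0.9942 -0.0282] F [ 0.5  0.8 -7.7] M [ 0.14  0.19 -0.  ] op 39.6 g 55.0
cmd f -0.028 meas -0.028 yaw 0.104/0.104 dp [-0.2  0.2 -0.7]
[1031.    2.  255.] [1032.    4.  255.] [1039.    3.  255.] [1038.    3.  255.] lean [-0.0039 -0.0046 -0.0052 -0.0118] n 1038
fit cost 3.2 G 0.694 d 0.0009  now th -0.0149 w -0.1032 T 17.43 resid [ 1.3 -1.2 -2.1  1.8  0.9 -0.3 -0.5  2.3 -2.2  0.7 -0.7]
pred th [-0.02  -0.017 -0.013 -0.009 -0.006 -0.004 -0.003 -0.002 -0.001 -0.001
 -0.002 -0.002] f [ 0.001  0.01   0.011  0.008  0.005  0.003  0.001 -0.   ] amax 0.00
{"dp": [[0.0, 0.0, 0.1], [0.0, 0.0, 0.9], [0.0, 0.1, 2.5], [0.0, 0.1, 4.5], [0.0, 0.2, 6.5], [0.0, 0.2, 8.1], [0.0, 0.2, 8.9], [0.0, 0.3, 9.0]], "rot": [[-0.029, 0.0, 0.0], [-0.038, 0.0, 0.0], [-0.039, 0.0, 0.0], [-0.036, 0.0, 0.0], [-0.033, 0.0, 0.0], [-0.031, 0.0, 0.0], [-0.029, 0.0, 0.0], [-0.028, 0.0, 0.0]]}
prong 82 [106. 158.] [33.  39.7 44.6]
prong 86 [107. 159.] [-44.7 -37.7 -33.2]
bar [43. 55. 70.] [-139.    3.  150.]
```

Run:
```python
from ctl2 import *
fk(2,90,y=-2)
```

```text
pred th [-0.02  -0.017 -0.013 -0.009 -0.007 -0.005 -0.004 -0.003 -0.003 -0.004
 -0.005 -0.006] f [ 0.001  0.011  0.012  0.009  0.005  0.002  0.    -0.001] amax 0.01
{"dp": [[-1.3, 0.0, 0.3], [-8.3, -0.2, 2.0], [-22.0, -0.4, 5.2], [-40.0, -0.7, 9.5], [-58.0, -1.1, 13.8], [-71.7, -1.3, 17.1], [-78.7, -1.4, 18.7], [-80.0, -1.5, 19.0]], "rot": [[-0.029, 0.0, 0.0], [-0.039, 0.0, 0.0], [-0.04, 0.0, 0.0], [-0.037, 0.0, 0.0], [-0.033, 0.0, 0.0], [-0.03, 0.0, 0.0], [-0.028, 0.0, 0.0], [-0.027, 0.0, 0.0]]}
```

step_arm:
  dp:
    - [-1.3,0,0.3]
    - [-8.3,-0.2,2.0]
    - [-22.0,-0.4,5.2]
    - [-40.0,-0.7,9.5]
    - [-58.0,-1.1,13.8]
    - [-71.7,-1.3,17.1]
    - [-78.7,-1.4,18.7]
    - [-80.0,-1.5,19.0]
  rot:
    - [-0.029,0,0]
    - [-0.039,0,0]
    - [-0.04,0,0]
    - [-0.037,0,0]
    - [-0.033,0,0]
    - [-0.03,0,0]
    - [-0.028,0,0]
    - [-0.027,0,0]
  jaw: [-1,-1,-1,-1,-1,-1,-1,-1]

```text
time_s: 18.42
eef_pos: [526.3, -226.1, 89.2]
eef_rot: [[-0.995, -0.104, 0.001], [-0.104, 0.995, -0.001], [-0.001, -0.001, -1.0]]
force: [0.4, -0.4, -8.2]
opening: 39.7
grip_force: 55.0
```

Run:
```python
from ctl2 import *
measure(4); fk(2,66,y=-2)
P=cloud(ld('m3')); X,Y,Z=P[...,0],P[...,1],P[...,2]; x=(X-524)*np.cos(.104)+(Y+224.5)*np.sin(.104); y=-(X-524)*np.sin(.104)+(Y+224.5)*np.cos(.104)
m=(Z>230)&(abs(x-140)<45)&(abs(y)<170); print('bar',np.percentile(x[m],[2,50,98]).round(),np.percentile(y[m],[.5,50,99.5]).round())
m=(Z>195)&(Z<245)&(abs(x-135)<30)&(abs(y)<30); print('mast',m.sum(),np.median(x[m]),np.percentile(y[m],[3,50,97]).round())
```

```text
t 18.425 p [ 526.3 -226.1   89.2] x [-9.946e-01 -1.037e-01 -7.000e-04] y [-0.1037  0.9946 -0.001 ] F [ 0.4 -0.4 -8.2] M [-0.03  0.18  0.04] op 39.7 g 55.0
cmd f -0.001 meas -0.001 yaw 0.104/0.104 dp [ 0.1  0.2 -0.8]
[1.065e+03 1.000e+00 2.530e+02] [ 1.057e+03 -1.000e+00  2.540e+02] [ 1.062e+03 -1.000e+00  2.540e+02] [ 1.056e+03 -1.000e+00  2.540e+02] lean [-0.0461 -0.0556 -0.0556 -0.0638] n 1056
fit cost 13.7 G 0.703 d 0.0005  now th -0.0681 w -0.1208 T 18.62 resid [ 0.6  4.2  3.3  2.2  2.  -0.6 -5.5 -3.1 -5.   0.4  1.1  0.9 -0.7]
pred th [-0.067 -0.052 -0.037 -0.025 -0.016 -0.01  -0.007 -0.005 -0.004 -0.003
 -0.003 -0.004] f [0.046 0.053 0.043 0.031 0.02  0.013 0.007 0.004] amax 0.00
{"dp": [[0.0, 0.0, 0.4], [0.0, 0.0, 2.5], [0.0, 0.0, 6.6], [0.0, 0.0, 12.0], [0.0, 0.0, 17.4], [0.0, 0.0, 21.5], [0.0, 0.0, 23.6], [0.0, 0.0, 24.0]], "rot": [[-0.047, 0.0, 0.0], [-0.054, 0.0, 0.0], [-0.044, 0.0, 0.0], [-0.032, 0.0, 0.0], [-0.021, 0.0, 0.0], [-0.014, 0.0, 0.0], [-0.008, 0.0, 0.0], [-0.005, 0.0, 0.0]]}
bar [122. 134. 149.] [-132.   10.  159.]
mast 51 135.40614065273823 [-5. 11. 23.]
```

step_arm:
  dp:
    - [0,0,0.4]
    - [0,0,2.5]
    - [0,0,6.6]
    - [0,0,12.0]
    - [0,0,17.4]
    - [0,0,21.5]
    - [0,0,23.6]
    - [0,0,24.0]
  rot:
    - [-0.047,0,0]
    - [-0.054,0,0]
    - [-0.044,0,0]
    - [-0.032,0,0]
    - [-0.021,0,0]
    - [-0.014,0,0]
    - [-0.008,0,0]
    - [-0.005,0,0]
  jaw: [-1,-1,-1,-1,-1,-1,-1,-1]

```text
time_s: 19.62
eef_pos: [526.1, -226.3, 65.3]
eef_rot: [[-0.995, -0.103, 0.001], [-0.103, 0.995, 0.004], [-0.001, 0.004, -1.0]]
force: [0.4, -0.1, -8.1]
opening: 39.5
grip_force: 55.0
```

Run:
```python
from ctl2 import *
measure(3); fk(2,58,y=-2)
```

```text
t 19.625 p [ 526.1 -226.3   65.3] x [-0.9946 -0.1034 -0.001 ] y [-0.1034  0.9946  0.0037] F [ 0.4 -0.1 -8.1] M [-0.02  0.15  0.03] op 39.5 g 55.0
cmd f 0.004 meas 0.004 yaw 0.104/0.104 dp [-0.1  0.  -0.7]
[1002.    5.  254.] [998.   4. 254.] [1000.    5.  254.] lean [0.0458 0.0459 0.0567] n 1000
fit cost 18.3 G 0.670 d -0.0002  now th 0.0581 w 0.1081 T 19.77 resid [-0.   0.1 -0.5 -0.4  0.8 -4.5 -2.5 -4.8  2.6  3.7  4.   3.1 -0.  -0.1
 -1.6]
pred th [ 0.057  0.044  0.03   0.02   0.012  0.007  0.004  0.002  0.001  0.
 -0.    -0.001] f [-0.036 -0.042 -0.034 -0.024 -0.016 -0.01  -0.006 -0.003] amax 0.00
{"dp": [[0.0, 0.0, 0.1], [0.0, 0.0, 0.8], [0.0, 0.0, 2.2], [0.0, 0.0, 4.0], [0.0, 0.0, 5.8], [0.0, 0.0, 7.2], [0.0, 0.0, 7.9], [0.0, 0.0, 8.0]], "rot": [[0.04, 0.0, 0.0], [0.046, 0.0, 0.0], [0.038, 0.0, 0.0], [0.028, 0.0, 0.0], [0.02, 0.0, 0.0], [0.014, 0.0, 0.0], [0.01, 0.0, 0.0], [0.007, 0.0, 0.0]]}
```

step_arm:
  dp:
    - [0,0,0.1]
    - [0,0,0.8]
    - [0,0,2.0]
    - [0,0,3.5]
    - [0,0,5.0]
    - [0,0,6.2]
    - [0,0,6.9]
    - [0,0,7.2]
  rot:
    - [0.04,0,0]
    - [0.046,0,0]
    - [0.038,0,0]
    - [0.028,0,0]
    - [0.02,0,0]
    - [0.012,0,0]
    - [0.006,0,0]
    - [0.004,0,0]
  jaw: [-1,-1,-1,-1,-1,-1,-1,-1]

```text
time_s: 20.78
eef_pos: [526.1, -227.1, 58.5]
eef_rot: [[-0.995, -0.103, 0.001], [-0.103, 0.995, -0.0], [-0.001, -0.001, -1.0]]
force: [-1.3, -0.8, -3.8]
opening: 39.7
grip_force: 55.0
```

Run:
```python
from ctl2 import *
st,R=stt()
```

```text
t 20.775 p [ 526.1 -227.1   58.5] x [-0.9947 -0.1026 -0.0012] y [-1.026e-01  9.947e-01 -5.000e-04] F [-1.3 -0.8 -3.8] M [-0.2   0.49 -0.03] op 39.7 g 55.0
```

step_arm:
  dp:
    - [0,0,0.5]
    - [0,0,0.9]
    - [0,0,0.9]
    - [0,0,0.9]
    - [0,0,0.9]
    - [0,0,0.9]
    - [0,0,0.9]
    - [0,0,0.9]
  rot:
    - [0,0,0]
    - [0,0,0]
    - [0,0,0]
    - [0,0,0]
    - [0,0,0]
    - [0,0,0]
    - [0,0,0]
    - [0,0,0]
  jaw: [-1,-1,1,1,1,1,1,1]

```text
time_s: 21.78
eef_pos: [526.2, -226.4, 57.3]
eef_rot: [[-0.995, -0.103, 0.001], [-0.103, 0.995, -0.0], [-0.001, -0.0, -1.0]]
force: [-0.5, -0.8, -0.0]
opening: 93.3
grip_force: 0.0
```

Run:
```python
from ctl2 import *
st,R=stt(); p=np.array(st['eef_pos'])
print(lean(manip.capture('top'),p-[0,0,58],.104))
```

```text
t 21.775 p [ 526.2 -226.4   57.3] x [-0.9947 -0.1032 -0.0013] y [-1.032e-01  9.947e-01 -1.000e-04] F [-0.5 -0.8 -0. ] M [ 0.04 -0.01  0.05] op 93.3 g 0.0
(np.float64(0.07466530422014994), np.int64(982), np.float64(3.4785039961145765), np.float64(254.99100281724796))
```

Released, mast in the fork. Retreat upward, clear of the crossbar.

step_arm:
  dp:
    - [0,0,-8]
    - [0,0,-25]
    - [0,0,-50]
    - [2,0,-80]
    - [10,0,-110]
    - [25,0,-140]
    - [45,0,-165]
    - [60,0,-180]
  rot:
    - [0,0,0]
    - [0,0,0]
    - [0,0,0]
    - [0,0,0]
    - [0,0,0]
    - [0,0,0]
    - [0,0,0]
    - [0,0,0]
  jaw: [1,1,1,1,1,1,1,1]

```text
time_s: 22.82
eef_pos: [465.9, -233.0, 239.6]
eef_rot: [[-0.995, -0.103, 0.004], [-0.103, 0.995, -0.001], [-0.003, -0.002, -1.0]]
force: [0.4, -0.5, -0.7]
opening: 94.0
grip_force: 0.0
```

step_arm:
  dp:
    - [0,0,0]
    - [0,0,0]
    - [0,0,0]
    - [0,0,0]
    - [0,0,0]
    - [0,0,0]
    - [0,0,0]
    - [0,0,0]
  rot:
    - [0,0,0]
    - [0,0,0]
    - [0,0,0]
    - [0,0,0]
    - [0,0,0]
    - [0,0,0]
    - [0,0,0]
    - [0,0,0]
  jaw: [1,1,1,1,1,1,1,1]

```text
time_s: 23.82
eef_pos: [466.3, -232.6, 237.3]
eef_rot: [[-0.995, -0.103, 0.001], [-0.103, 0.995, -0.0], [-0.001, -0.0, -1.0]]
force: [-0.6, 0.3, 0.0]
opening: 94.4
grip_force: 0.0
```

Run:
```python
from ctl2 import *
stt(); o=np.array([526,-226.5,0])
for i in range(2): print(lean(manip.capture('top'),o,.104))
a=cap('scene','e0'); b=cap('top','e1')
cv2.imwrite('pics/e.png',np.hstack([cv2.resize(a['frame'],(400,300)),cv2.resize(b['frame'][80:280,200:467],(400,300))])[:,:,::-1])
P=cloud(b); X,Y,Z=P[...,0],P[...,1],P[...,2]; x=(X-524)*np.cos(.104)+(Y+224.5)*np.sin(.104); y=-(X-524)*np.sin(.104)+(Y+224.5)*np.cos(.104)
m=(Z>6)&(Z<20)&(abs(x-60)<90)&(abs(y)<65)&((abs(x)>25)|(abs(y)>25)); print('board',np.median(Z[m]),np.percentile(x[m],[2,98]).round(),np.percentile(y[m],[2,98]).round())
for s in (1,-1):
    k=m&(s*y>25); print(np.mean(Z[k]))
```

```text
t 23.825 p [ 466.3 -232.6  237.3] x [-0.9947 -0.1032 -0.0012] y [-1.032e-01  9.947e-01 -2.000e-04] F [-0.6  0.3  0. ] M [ 0.07 -0.    0.02] op 94.4 g 0.0
(np.float64(0.10671811851661828), np.int64(983), np.float64(4.166560225248962), np.float64(253.74458699881114))
(np.float64(0.108130877779697), np.int64(985), np.float64(4.864696406958319), np.float64(253.78844899113972))
board 11.605903291892787 [-23. 144.] [-50.  46.]
11.602836355490469
11.649417680493741
```

View pics/e.png

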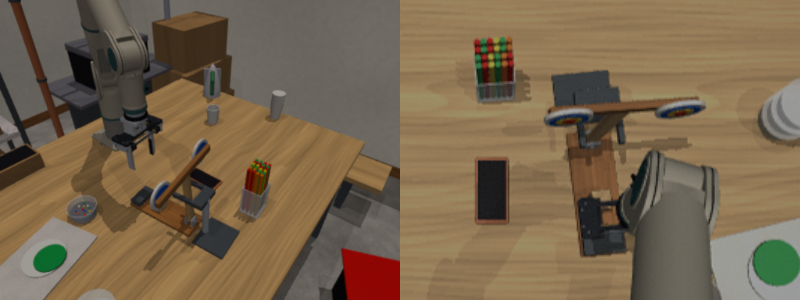

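The final picture shows the foot flat in line with the fork. The mast leans lightly on a prong at 0.107 rad and is at rest, the bystanders haven't moved, and the gripper is clear. I'm handing it in.

```bash
python3 -c "
from cell import manip
print(manip.close_job())"
```

```text
the job is handed in; nothing more can be done
None
```

The stand was lifted, held balanced for about 6 s, carried upright to the fork and released flat between the prongs with the mast resting lightly on one prong; the job is handed in, but no verdict was returned.

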